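Restock the resin locker and latch its door

ROBOT

A 6-joint arm with a two-finger parallel gripper is mounted at the origin on a cart in front of the work surface, level with it; the furniture and walls round the work are solid. World frame = base frame: x ahead of the robot, y to its left, z up, the work surface at z = 0. Lengths are in m, angles in rad, forces in N, time in s.
With the tool pointing down it reaches from about 0.3 to 0.875 m from the base axis. Payload 4.2 kg.
Tool frame: the origin (TCP) lies midway between the tips of the shut fingers; the grasp point (between the pads) lies 19 mm behind it; z points along the fingers, y is the line along which they close (so a half turn about z gives the same grasp; the last joint's range is limited). The gripper opens to 85 mm and grips with 20 to 120 N. Pads are 22 mm wide; open, the fingers measure 114 mm over their backs; the gripper's body (76 mm by 85 mm) begins 54 mm behind the grasp point. The pads swing forward as they close: fully open they stand 13 mm farther back than shut.
Start: joints at [1.121, 0.32, 1.565, -0, 1.257, -0.02], TCP at [0.24, 0.523, 0.231] pointing down, gripper open.
Joint ranges: [-3.11, 3.11], [-0.84, 2.01], [0.21, 2.61], [-1.34, 4.49], [0.05, 2.63], [-2.56, 2.56]. Speed limits (rad/s): [2.57, 2.57, 3.14, 3.14, 3.14, 3.14].

INTERFACE

Orientations are given as a 3x3 rotation matrix whose columns are the frame's x, y, z axes.
In Python, from workcell import env, get_image gives the robot as it stands.
- The arm moves only by the shell command python3 -m handwheel 'ROWS' [FORCE]. ROWS is a JSON object of lists of equal length, an entry for each row: "fingers": the opening, from -1 (shut) to 1 (fully open); "delta_pos": the shift along the tool's x, y, z as a fraction of full scale, a list of three; "rot": the turn, a rotation vector about the tool's x, y, z as a fraction of full scale, a list of three. In form: {"fingers": [fingers, ...], "delta_pos": [[dx, dy, dz], ...], "rot": [[rx, ry, rz], ...]}. A call has 1 to 12 rows; each row shifts and turns the commanded pose from where the row before left it, along the tool's axes as they then stand; what a row does not reach is not made up. Full scale, the value 1, is 500 mm for a shift and pi rad for a turn. A row lasts 1/10 s, in which the tool goes at most 50 mm and 8.59 degrees, less where a joint would pass 70% of its speed; a pose out of reach is approached as far as the arm can. A call with a number of a shift or a turn outside -1 to 1 is refused whole. A call with a gripper value outside its range is refused whole. The fingers move at their own pace and stop on an object; FORCE is the grip in N (left out, the last holds). Time passes only in rows, so rows that do not move let the fingers close. It gives the time, the measured TCP pose, the force, the opening and the grip force at its end, in the units of the state.
- env.observe(): the state, without advancing time (a new reading comes with each control period).
- get_image(name): name is "scene" or "top" or "wrist"; returns a dict with "frame" (400x640x3 uint8, blue, green, red), "z_map" (400x640 float32, m along the optical axis (not along the pixel's ray), 0 where there is no reading), "K" (3x3 intrinsics, pixels), "k1" (the pictures are not rectified: a ray, as slopes to the right and down, at radius r is drawn at 1 + k1 r^2 times it, then the intrinsics apply), "R" (3x3) and "t" (3): a world point X has camera coordinates R X + t. Camera axes: x right, y down, z forward; pixel columns grow to the right and rows downward; lengths in m; the calibration is good to about 2 mm. A picture is of the moment at which its call begins.
- env.close_job(): hands the job in; it is judged then, once.
The state is a dict: "t": time; "joint_pos": joint angles; "joint_vel": joint speeds; "joint_torque": joint torques, N m; "tcp_pos": TCP position; "tcp_rot": TCP orientation; "force": force on the tool from outside, world axes, zero at the start; "wrist_torque": the same for the moment, N m; "finger_gap": opening from 0.0 (shut) to 1.0 (fully open); "grasp_force": force on a finger pad.
Only numpy, scipy, OpenCV 4.12 (cv2) and the standard library are available. Lean on these libraries where they do the work, as an engineer would, in place of code of your own. Each camera call takes 0.05 s, during which the arm holds its last target. There are 200 camera calls.

TASK

Put the locker away for the night: stand the loose blue-capped resin bottles in the empty cells of the rack in the yellow locker, one to a cell and right down on the floor of the cell, keeping them upright, then push the locker's door fully shut, without slamming it, until it snaps home on its roller catch and stays. Leave the orange-capped hardener bottle, the spray can and the tape measure standing where they are.

Things in the scene. Friction and masses are not known exactly. Their poses are not given: they have to be found in the camera images.
- locker: Yellow steel bench locker, fixed, 270 mm wide (its y), 105 deep (its x), 310 high. Origin: centre of its underside. Its open front looks along its own -x, 52 mm from the origin. Side walls 6 mm, back 4 mm, floor top at z = 26 mm. A grey rack fixed on the floor has three square cells side by side; at the start exactly one of them, any one, holds a resin bottle.
- cell_1 (a point): Centre of the mouth of the left cell (locker y = +68 mm, next to the hinge), level with the rack's rim 56 mm above the bench, 38 mm behind the locker's front; axes as the locker's. Each cell is 50 x 50 mm inside; its floor lies 30 mm below this point, 26 mm above the bench.
- cell_2 (a point): Centre of the mouth of the middle cell (locker y = 0); as cell_1.
- cell_3 (a point): Centre of the mouth of the right cell (locker y = -68 mm); as cell_1.
- door (a joint): Angle of the locker's door: 0 fully shut, growing as it opens (clockwise from above), limit 2.2; at the start 1.55 to 1.85. The stiff hinge stays where it is left. The sprung roller of the catch meets the striker at about 0.06, has to be pushed past its crest at about 0.03 (some 8 N at the free edge), then pulls the door to 0 and holds it.
- roof_edge (a point): Middle of the lower front edge of the locker's roof, 298 mm above the bench; the roof covers the whole depth behind it. At its right end (locker y = -102 to -130 mm) the catch hangs 30 mm lower just behind the edge. Axes as the locker's.
- door_hinge (a point): Top of the upright hinge pin at the locker's left front corner, 308 mm above the bench; turns with the door: -y runs from the pin to the free edge, +x is the inward normal. Door: y -5 to -275 mm, x -7 to +7 mm, from 3 to 278 mm below this point. Its pull handle stands out to x = -42 mm at y = -245 mm, 99 to 207 mm below this point.
- resin_1: White bottle with a blue cap and blue band (resin), 42 mm in diameter, 115 mm tall, round; straight body up to about 75 mm, cap 25 mm wide from 95 to 115 mm; 0.12 kg. Origin: centre of the base, z up. Stands in one of the three cells at the start.
- resin_2: The same kind of bottle with blue cap; loose on the bench at the right.
- resin_3: The same kind of bottle with blue cap; loose on the bench at the right.
- hardener: Bottle of the same shape and size with an orange cap and orange-brown band (hardener); loose on the bench at the right, to be left alone. Origin: centre of the base.
- spray_can: Green and white spray can, 55 mm in diameter, 165 mm tall, loose on the bench at the right, to be left alone. Origin: centre of the base.
- tape_measure: Black and orange tape measure standing on edge, 32 (x) x 82 (y) x 66 mm high, loose near the front edge of the bench, to be left alone. Origin: centre of its underside.
- wheel_press: White four-post hand press, fixed on the bench between the loose bottles and the locker, with a hand wheel on top; 277 mm high, 115 x 150 mm. Origin at the base: a keep-out of 100 mm radius round it covers it.

How it is judged:
On the way, in this order (a step that is already met when the one before it is completed fails the run):
1. every cell of the rack holds a resin bottle, upright and right down on the cell floor (((horizontal distance between resin_1 and cell_1 below 0.01 m and z of resin_1 in the frame of cell_1 below -0.025 m and angle between resin_1's own z axis and vertical below 0.1 rad) or (horizontal distance between resin_2 and cell_1 below 0.01 m and z of resin_2 in the frame of cell_1 below -0.025 m and angle between resin_2's own z axis and vertical below 0.1 rad) or (horizontal distance between resin_3 and cell_1 below 0.01 m and z of resin_3 in the frame of cell_1 below -0.025 m and angle between resin_3's own z axis and vertical below 0.1 rad)) and ((horizontal distance between resin_1 and cell_2 below 0.01 m and z of resin_1 in the frame of cell_2 below -0.025 m and angle between resin_1's own z axis and vertical below 0.1 rad) or (horizontal distance between resin_2 and cell_2 below 0.01 m and z of resin_2 in the frame of cell_2 below -0.025 m and angle between resin_2's own z axis and vertical below 0.1 rad) or (horizontal distance between resin_3 and cell_2 below 0.01 m and z of resin_3 in the frame of cell_2 below -0.025 m and angle between resin_3's own z axis and vertical below 0.1 rad)) and ((horizontal distance between resin_1 and cell_3 below 0.01 m and z of resin_1 in the frame of cell_3 below -0.025 m and angle between resin_1's own z axis and vertical below 0.1 rad) or (horizontal distance between resin_2 and cell_3 below 0.01 m and z of resin_2 in the frame of cell_3 below -0.025 m and angle between resin_2's own z axis and vertical below 0.1 rad) or (horizontal distance between resin_3 and cell_3 below 0.01 m and z of resin_3 in the frame of cell_3 below -0.025 m and angle between resin_3's own z axis and vertical below 0.1 rad)) and linear speed of each of resin_1, resin_2, resin_3 below 0.02 m/s), for 0.2 s.
2. the door is shut and has snapped home on its catch (value of joint door below 0.02 rad), for 0.2 s.
At the end, for the whole second after the job is handed in: Each of the three cells holds one resin bottle: at rest, within 10 mm of the cell centre, its base within 5 mm of the cell floor, upright within 0.1 rad. The door is shut on its catch (joint under 0.02 rad) and stays so. The hardener, spray can and tape measure stand within 25 mm of where they were (all of step 1 and value of joint door below 0.02 rad and distance of each of hardener, spray_can, tape_measure from where it was at the start of the episode below 0.025 m and angle between each of hardener, spray_can, tape_measure's own z axis and vertical below 0.2 rad); the robot touches nothing.
It fails at once if a resin bottle is tipped by more than 0.6 rad (angle between any of resin_1, resin_2, resin_3's own z axis and vertical above 0.6 rad).
It fails at once if the hardener, spray can or tape measure is shifted by more than 40 mm or knocked over (distance of any of hardener, spray_can, tape_measure from where it was at the start of the episode above 0.04 m or angle between any of hardener, spray_can, tape_measure's own z axis and vertical above 0.5 rad).
It fails at once if the door is slammed: it swings shut faster than 3.5 rad/s before it reaches the catch (velocity of joint door below -3.5 rad/s and value of joint door above 0.1 rad).
It also fails if it takes over 72 s, if anything falls off the work surface, if the arm or the gripper's body presses on something with over 40 N, if the wrist force passes 120 N, or if a joint passes its speed limit or range.

## Working session

There is one attempt and no reset: what is moved stays moved. The work goes in short steps, Python scripts to look and compute and a shell command to move; the robot and the scene stay as the last step left them, time stands still between calls to the robot, and variables do not carry over. Pictures are saved under pics/ and viewed, at most 13 in all, crops included, and the job is handed in when it is done.

```bash
mkdir -p pics
cat > h.py <<'E'
import numpy as np, cv2
from workcell import env, get_image
def grab(n, f=None):
    d=get_image(n)
    if f: cv2.imwrite('pics/'+f,d['frame'])
    np.savez('/tmp/'+n+'.npz',**{k:np.array(v) for k,v in d.items()})
    return d
def load(n): return dict(np.load('/tmp/'+n+'.npz'))
def ray(d,u,v):
    K=d['K']; x=(u-K[0,2])/K[0,0]; y=(v-K[1,2])/K[1,1]
    rd=np.hypot(x,y); r=rd
    for _ in range(30): r=rd/(1+float(d['k1'])*r*r)
    s=np.where(rd>0,r/np.maximum(rd,1e-9),1); return np.stack([x*s,y*s,np.ones_like(x*s)],-1)
def cloud(d):
    v,u=np.mgrid[:400,:640].astype(float); p=ray(d,u,v)*d['z_map'][...,None]
    return (p-d['t'])@d['R']
def px(d,u,v): # world point by depth
    z=d['z_map'][int(v),int(u)]; return (ray(d,np.float64(u),np.float64(v))*z-d['t'])@d['R']
def tri(obs): # [(d,u,v)..]
    A=np.zeros((3,3));b=np.zeros(3);L=[]
    for d,u,v in obs:
        r=d['R'].T@ray(d,np.float64(u),np.float64(v));r/=np.linalg.norm(r);c=-d['R'].T@d['t'];P=np.eye(3)-np.outer(r,r);A+=P;b+=P@c
    return np.linalg.solve(A,b)
E
python3 - <<'E'
from h import *
np.set_printoptions(precision=3,suppress=True)
ims=[grab(n)for n in('scene','top','wrist')]
for n,d in zip(('scene','top','wrist'),ims):
    print(n,d['K'].tolist(),d['k1'],(-d['R'].T@d['t']),d['R'].tolist())
cv2.imwrite('pics/s.png',cv2.resize(ims[0]['frame'],(800,500)));cv2.imwrite('pics/t.png',cv2.resize(ims[1]['frame'],(800,500)))
print(env.observe())
E
```

```text
scene [[391.16405864818876, 0.0, 321.7230355846041], [0.0, 391.16405864818876, 196.6871492465345], [0.0, 0.0, 1.0]] -0.020301666405001462 [-0.384  0.344  1.017] [[-0.3793882926990352, -0.9252101759590732, -0.007117138799581905], [-0.5895168415035853, 0.2476495061854955, -0.768856043528122], [0.7131159912290207, -0.28749930849979694, -0.6393823039978432]]
top [[390.4450283603794, 0.0, 318.40009724653083], [0.0, 390.4450283603794, 196.29672587043984], [0.0, 0.0, 1.0]] -0.05074011771428162 [-0.096 -0.147  0.984] [[0.2235497888024246, -0.9745650057508563, 0.015765198768951334], [-0.7640756253547192, -0.18526326733290222, -0.6179530407044955], [0.6051561209020245, 0.12609746763107807, -0.7860569305030286]]
wrist [[339.1014527698754, 0.0, 313.3519321775211], [0.0, 339.1014527698754, 198.09940008722023], [0.0, 0.0, 1.0]] 0.020457442216226328 [0.175 0.552 0.374] [[0.4160998651033661, 0.9093166921228183, -0.002013873823868513], [0.8731721854692926, -0.3989400892153475, 0.2800306050052962], [0.25383308843360464, -0.11827915557556429, -0.959988960651419]]
{'t': 0.15, 'joint_pos': array([ 1.121,  0.32 ,  1.565,  0.   ,  1.257, -0.02 ]), 'joint_vel': array([ 0.001, -0.002, -0.003, -0.001,  0.002, -0.   ]), 'joint_torque': array([  0.   , -41.584, -23.435,  -0.   ,   0.006,  -0.   ]), 'tcp_pos': array([0.239, 0.522, 0.231]), 'tcp_rot': array([[-0.909,  0.417, -0.001],
       [ 0.417,  0.909, -0.001],
       [ 0.   , -0.001, -1.   ]]), 'force': array([-0.216,  0.371,  0.221]), 'wrist_torque': array([ 0.015,  0.001, -0.039]), 'grasp_force': 0.0, 'finger_gap': 1.0013199185989412}
```

View pics/s.png

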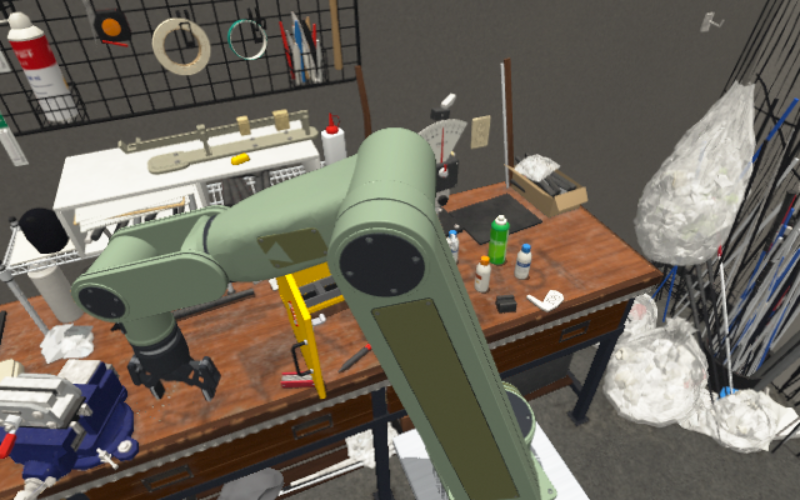

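View pics/t.png

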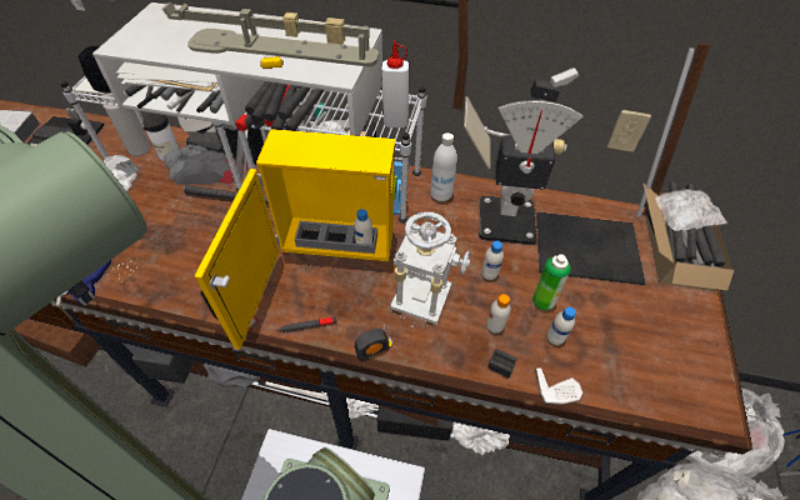

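The scene view shows the arm hiding much of the bench. The top view shows the following (800x500 pixels):
- The locker, with its roof quad at about (258–395, 133–172). The bottle is in the right cell at (362,228), so cells 1 and 2 are empty.
- Loose resin bottles at (494,260) and (562,327).
- The hardener at (500,315), the can at (552,283), the tape at (372,344) and the press at (425,270).

Run:
```python
from h import *
np.set_printoptions(precision=4,suppress=True)
for n in('top','scene'):
    d=load(n); P=cloud(d); hsv=cv2.cvtColor(d['frame'],cv2.COLOR_BGR2HSV); H,S,V=[hsv[...,i].astype(int) for i in range(3)]
    print('==',n)
    yel=(H>20)&(H<33)&(S>150)
    for lab,lo,hi in(('roof',.304,.316),):
        m=yel&(P[...,2]>lo)&(P[...,2]<hi)&(P[...,0]>.35); 
        if m.sum()<50: continue
        q=P[m]; print(lab,m.sum(),'z',np.median(q[:,2])); r=cv2.minAreaRect(q[:,:2].astype(np.float32)); print(r,cv2.boxPoints(r).tolist())
    # bottles / things in right region
    m=((P[...,2]>.03)&(P[...,2]<.2)&(P[...,1]<-.05)&(P[...,0]>.25)&(P[...,0]<.85)).astype(np.uint8)
    if n=='top':
        c,L,st,ce=cv2.connectedComponentsWithStats(m)
        for i in range(1,c):
            if st[i,4]>60:
                q=P[L==i]; print(i,st[i],q.min(0),q.max(0),np.median(q,0))
    for lab,cm in(('blue',(H>95)&(H<125)&(S>120)),('orange',(H>5)&(H<18)&(S>180)),('green',(H>45)&(H<75)&(S>150))):
        mm=(cm&(P[...,2]>.05)&(P[...,2]<.2)&(P[...,0]>.2)&(P[...,0]<.9)&(P[...,1]<.5)).astype(np.uint8)
        c,L,st,ce=cv2.connectedComponentsWithStats(mm,connectivity=8)
        for i in range(1,c):
            if st[i,4]>12:
                q=P[L==i]; print(lab,st[i],'mean',q.mean(0),'min',q.min(0),'max',q.max(0))
    # door: points yellow z .1-.29 in front 
    m=yel&(P[...,2]>.27)&(P[...,2]<.302)&(P[...,1]>.1)
    if m.sum()>20:
        q=P[m];print('door',m.sum()); r=cv2.minAreaRect(q[:,:2].astype(np.float32)); print(cv2.boxPoints(r).tolist())
d=load('top')
cv2.imwrite('pics/t2.png',cv2.resize(d['frame'][95:290,150:370],None,fx=3,fy=3,interpolation=cv2.INTER_CUBIC))
```

```text
== top
roof 3352 z 0.31010847763108484
((0.527198851108551, 0.15580497682094574), (0.33825433254241943, 0.2804872393608093), 3.276463031768799) [[0.35033267736434937, 0.28615307807922363], [0.3663635849952698, 0.006124318577349186], [0.7040650248527527, 0.025456875562667847], [0.6880341172218323, 0.30548563599586487]]
1 [348 122  15  34 350] [ 0.8348 -0.0879  0.0308] [ 0.85   -0.05    0.1679] [ 0.8425 -0.068   0.1032]
2 [397 128  42  43 771] [ 0.7557 -0.3151  0.03  ] [ 0.8466 -0.1924  0.1998] [ 0.7782 -0.253   0.1513]
3 [ 519  164   68   68 3119] [ 0.663  -0.7815  0.03  ] [ 0.85   -0.5848  0.1216] [ 0.7562 -0.6915  0.0803]
6 [ 326  190   44   63 1095] [ 0.4566 -0.1538  0.0302] [ 0.5585 -0.05    0.2   ] [ 0.487  -0.0988  0.1892]
8 [386 193  17  26 311] [ 0.6069 -0.2486  0.0308] [ 0.6404 -0.2064  0.1177] [ 0.6169 -0.226   0.0807]
13 [428 204  29  40 744] [ 0.5502 -0.3871  0.0303] [ 0.6008 -0.3321  0.1677] [ 0.5637 -0.3551  0.1147]
15 [391 236  18  26 345] [ 0.4646 -0.2771  0.0303] [ 0.4985 -0.2353  0.1172] [ 0.4753 -0.2542  0.0822]
16 [439 245  22  27 381] [ 0.4664 -0.412   0.0302] [ 0
[... 1447 characters left out ...]
.5433  0.0626] max [ 0.6387 -1.4742  0.1534]
blue [359 184   6   6  20] mean [ 0.6277 -0.2238  0.1117] min [ 0.6192 -0.2344  0.0975] max [ 0.64   -0.2124  0.1161]
blue [418 195   6   7  39] mean [ 0.4825 -0.3897  0.1093] min [ 0.4735 -0.4013  0.0996] max [ 0.4953 -0.3807  0.1158]
orange [384 205   7   7  28] mean [ 0.4806 -0.2501  0.1062] min [ 0.4729 -0.2616  0.0978] max [ 0.4957 -0.2434  0.1145]
green [392 176  15  22 193] mean [ 0.5666 -0.3476  0.1149] min [ 0.5494 -0.3798  0.0597] max [ 0.5981 -0.3305  0.1443]
door 184
[[0.2778892517089844, 0.28444552421569824], [0.2787078022956848, 0.2701120376586914], [0.4420890212059021, 0.27944231033325195], [0.44127047061920166, 0.2937757968902588]]
```

View pics/t2.png

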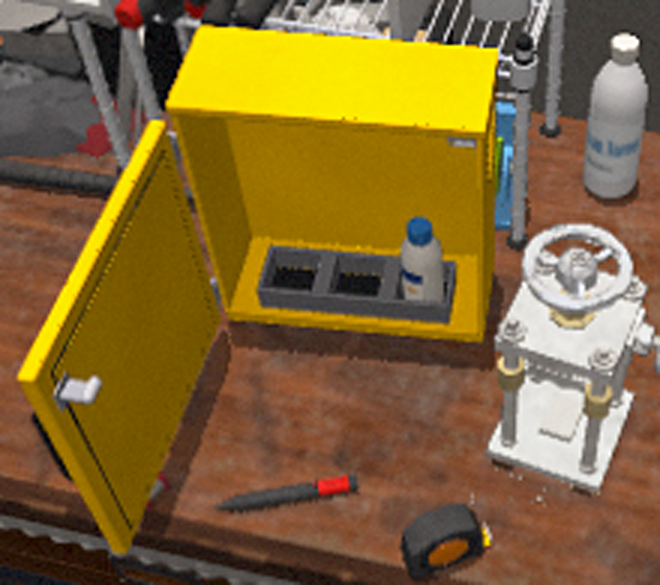

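The enlarged crop shows the empty cells 1 and 2 at (295,270) and (362,275), and the bottle in cell 3 at (420,260). The door stands open on the left. I'll raise the arm and turn the wrist first, then refine the fits from the recorded clouds.

```bash
python3 -m handwheel '{"fingers":[1,1,1,1,1,1,1,1,1,1,1,1],"delta_pos":[[0,0,-0.05],[0,0,-0.05],[0,0,-0.05],[0,0,-0.05],[0,0,-0.05],[0,0,-0.05],[0,0,-0.05],[0,0,-0.05],[0,0,-0.05],[0,0,-0.05],[0,0,-0.05],[0,0,0]],"rot":[[0,0,0.0455],[0,0,0.0455],[0,0,0.0455],[0,0,0.0455],[0,0,0.0455],[0,0,0.0455],[0,0,0.0455],[0,0,0.0455],[0,0,0.0455],[0,0,0.0455],[0,0,0.0455],[0,0,0]]}'
cat >> h.py <<'E'
def Rt(yaw,tilt): # tool pointing yaw, tilt below horizontal; camera side up
    c,s=np.cos(yaw),np.sin(yaw); z=np.array([np.cos(tilt)*c,np.cos(tilt)*s,-np.sin(tilt)]); y=np.array([s,-c,0]); return np.stack([np.cross(y,z),y,z],1)
def go(p,R=None,grasp=True):
    from scipy.spatial.transform import Rotation as Q
    o=env.observe(); A=o['tcp_rot']; R=A if R is None else R
    if grasp: p=np.array(p)+.019*R[:,2]
    w=Q.from_matrix(A.T@R).as_rotvec()/np.pi; dp=np.array(p)-o['tcp_pos']
    print('t',round(o['t'],2),'tcp',o['tcp_pos'].round(4),'q',o['joint_pos'].round(2)); print('rot',w.round(4),'rows',np.abs(w).max()/.045); print('shift before turn',(A.T@dp/.5).round(4),'after turn',(R.T@dp/.5).round(4),'mm',(dp*1000).round(1))
E
python3 - <<'E'
from h import *
np.set_printoptions(precision=4,suppress=True)
d=load('top');P=cloud(d);hsv=cv2.cvtColor(d['frame'],cv2.COLOR_BGR2HSV);H,S,V=[hsv[...,i].astype(int) for i in range(3)]
yel=(H>20)&(H<33)&(S>150)
m=yel&(P[...,2]>.304)&(P[...,2]<.316)&(P[...,0]>.56)&(P[...,0]<.75)
c,L,st,ce=cv2.connectedComponentsWithStats(m.astype(np.uint8)); i=1+st[1:,4].argmax(); q=P[L==i]
r=cv2.minAreaRect(q[:,:2].astype(np.float32));print(r,cv2.boxPoints(r))
def line(q): # robust
    return cv2.fitLine(q[:,:2].astype(np.float32),cv2.DIST_HUBER,0,.002,.001).ravel()
# inside bands: back wall & left wall & door inner face
for z0,z1 in((.1,.2),):
    q=P[yel&(P[...,2]>.12)&(P[...,2]<.25)]
    b=q[(q[:,0]>.63)&(q[:,0]<.72)&(q[:,1]>.05)&(q[:,1]<.24)];print('back',len(b),line(b))
q=P[yel&(P[...,2]>.05)&(P[...,2]<.25)&(P[...,0]<.53)&(P[...,0]>.2)&(P[...,1]>.2)];l=line(q);print('door',len(q),l,np.arctan2(l[1],l[0]))
for n,u,v in(('r1',286,168),('r2',393,193),('r3',450,246),('hd',398,236)):
    pass
for n in('top','scene'):
    d=load(n);Pn=cloud(d)
    for k,c in(('r1',(.63,.09)),('r2',(.63,-.226)),('r3',(.485,-.39)),('hd',(.483,-.254))):
        top=.115+(.026 if k=='r1' else 0)
        q=Pn[(abs(Pn[...,2]-top)<.004)&(np.hypot(Pn[...,0]-c[0],Pn[...,1]-c[1])<.03)]
        print(n,k,len(q),q.mean(0) if len(q) else '',np.ptp(q,0) if len(q) else '')
q=P[(P[...,2]>.02)&(P[...,2]<.3)&(abs(P[...,0]-.5)<.12)&(P[...,1]<.0)&(P[...,1]>-.18)];print('press',q.min(0),q.max(0))
q=q[q[:,2]<.05];print(q.min(0),q.max(0))
E
```

```text
t: 1.35
tcp_pos: [0.2398, 0.5231, 0.5095]
tcp_rot: [[0.419, 0.908, 0.003], [0.908, -0.419, 0.006], [0.006, 0.0, -1.0]]
force: [-0.0, -0.1, 0.1]
finger_gap: 0.999
grasp_force: 0.0
((0.6344085931777954, 0.16093896329402924), (0.1136276125907898, 0.27338725328445435), 7.098911762237549) [[0.5611 0.2896]
 [0.5949 0.0183]
 [0.7077 0.0323]
 [0.6739 0.3036]]
back 1184 [ 0.1233 -0.9924  0.6856  0.1474]
door 2920 [0.9983 0.0583 0.3841 0.274 ] 0.058352057
top r1 43 [0.6273 0.0917 0.1406] [0.0233 0.0214 0.0064]
top r2 49 [ 0.6273 -0.2269  0.1145] [0.0246 0.0236 0.0066]
top r3 65 [ 0.4877 -0.3928  0.1154] [0.0232 0.0236 0.0072]
top hd 57 [ 0.4865 -0.2559  0.1139] [0.0258 0.0217 0.006 ]
scene r1 0  
scene r2 15 [ 0.6264 -0.2245  0.1136] [0.0203 0.022  0.0045]
scene r3 19 [ 0.4862 -0.3914  0.1137] [0.0202 0.0198 0.0044]
scene hd 19 [ 0.4841 -0.2528  0.1137] [0.0228 0.0222 0.006 ]
press [ 0.3802 -0.169   0.02  ] [ 0.5727 -0.0043  0.2774]
[ 0.3821 -0.1407  0.02  ] [ 0.5634 -0.0144  0.05  ]
```

Run:
```python
from h import *
R=Rt(.124,np.radians(50))
go([.58,-.2,.45],R,False)
d=load('top');P=cloud(d)
q=P[(P[...,2]>.05)&(P[...,2]<.3)&(abs(P[...,0]-.5)<.12)&(P[...,1]<-.12)&(P[...,1]>-.18)];print('handle',q.min(0),q.max(0))
q=P[(P[...,2]>.145)&(P[...,2]<.17)&(np.hypot(P[...,0]-.575,P[...,1]+.355)<.05)];print('can top',q.mean(0),q.min(0),q.max(0))
```

```text
t 1.35 tcp [0.2398 0.5231 0.5095] q [ 1.12  0.3   0.92 -0.    1.92  1.55]
rot [-0.1134  0.2007  0.3087] rows 6.860217751409603
shift before turn [-1.0286  1.224   0.1126] after turn [0.3037 1.5193 0.4102] mm [ 340.2 -723.1  -59.5]
handle [ 0.45820245 -0.16897293  0.05167778] [ 0.55849283 -0.12001249  0.26151698]
can top [ 0.57901432 -0.35799497  0.1551249 ] [ 0.56487473 -0.37834431  0.14517839] [ 0.59671323 -0.34303033  0.16771808]
```

```bash
python3 -m handwheel '{"fingers":[0.4,0.4,0.4,0.4,0.4,0.4,0.4,0.4,0.4,0.4],"delta_pos":[[-0.0514,0.0612,0.0056],[-0.0514,0.0612,0.0056],[-0.0514,0.0612,0.0056],[-0.0514,0.0612,0.0056],[-0.0514,0.0612,0.0056],[-0.0514,0.0612,0.0056],[-0.0514,0.0612,0.0056],[-0.0514,0.0612,0.0056],[-0.0514,0.0612,0.0056],[-0.0514,0.0612,0.0056]],"rot":[[0,0,0],[0,0,0],[0,0,0],[0,0,0],[0,0,0],[0,0,0],[0,0,0],[0,0,0],[0,0,0],[0,0,0]]}' 
python3 -m handwheel '{"fingers":[0.4,0.4,0.4,0.4,0.4,0.4,0.4,0.4,0.4,0.4],"delta_pos":[[-0.0514,0.0612,0.0056],[-0.0514,0.0612,0.0056],[-0.0514,0.0612,0.0056],[-0.0514,0.0612,0.0056],[-0.0514,0.0612,0.0056],[-0.0514,0.0612,0.0056],[-0.0514,0.0612,0.0056],[-0.0514,0.0612,0.0056],[-0.0514,0.0612,0.0056],[-0.0514,0.0612,0.0056]],"rot":[[0,0,0],[0,0,0],[0,0,0],[0,0,0],[0,0,0],[0,0,0],[0,0,0],[0,0,0],[0,0,0],[0,0,0]]}' 
python3 -m handwheel '{"fingers":[0.4,0.4,0.4,0.4,0.4,0.4,0.4,0.4,0.4,0.4],"delta_pos":[[0,0,0],[0,0,0],[0,0,0],[0,0,0],[0,0,0],[0,0,0],[0,0,0],[0,0,0],[0,0,0],[0,0,0]],"rot":[[-0.0126,0.0223,0.0343],[-0.0126,0.0223,0.0343],[-0.0126,0.0223,0.0343],[-0.0126,0.0223,0.0343],[-0.0126,0.0223,0.0343],[-0.0126,0.0223,0.0343],[-0.0126,0.0223,0.0343],[-0.0126,0.0223,0.0343],[-0.0126,0.0223,0.0343],[0,0,0]]}'
python3 - <<'E'
from h import *
R=Rt(.124,np.radians(50)); grab('wrist','w1.png')
go([.627,-.2262,.19],R); go([.627,-.2262,.06],R)
E
```

```text
t: 2.35
tcp_pos: [0.4101, 0.1596, 0.4771]
tcp_rot: [[0.416, 0.909, -0.001], [0.909, -0.416, -0.0], [-0.001, -0.001, -1.0]]
force: [0.5, 0.7, 0.3]
finger_gap: 0.699
grasp_force: 0.0
t: 3.35
tcp_pos: [0.5808, -0.2016, 0.4488]
tcp_rot: [[0.417, 0.909, -0.002], [0.909, -0.417, 0.001], [0.0, -0.002, -1.0]]
force: [1.3, 0.6, 1.1]
finger_gap: 0.701
grasp_force: 0.0
t: 4.35
tcp_pos: [0.5781, -0.199, 0.4475]
tcp_rot: [[0.764, 0.125, 0.633], [0.099, -0.992, 0.077], [0.637, 0.003, -0.771]]
force: [-0.2, 0.1, 0.2]
finger_gap: 0.701
grasp_force: 0.0
t 4.4 tcp [ 0.5793 -0.1995  0.4488] q [-0.56  0.04  1.56  0.49  1.03  0.73]
rot [0.0006 0.002  0.0019] rows 0.04538015052770446
shift before turn [-0.2624  0.0623  0.4929] after turn [-0.2652  0.0647  0.4911] mm [  59.8  -25.2 -273.3]
t 4.4 tcp [ 0.5793 -0.1995  0.4488] q [-0.56  0.04  1.56  0.49  1.03  0.73]
rot [0.0006 0.002  0.0019] rows 0.04538015052770446
shift before turn [-0.4283  0.0609  0.6931] after turn [-0.4323  0.0647  0.6902] mm [  59.8  -25.2 -403.3]
```

View pics/w1.png

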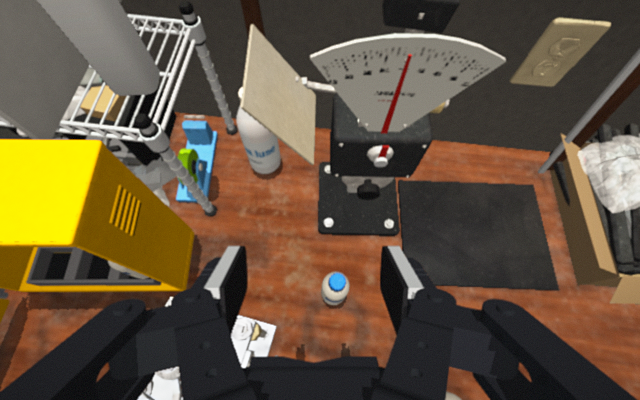

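The wrist view shows the bottle's blue cap at about (337,283), between the fingers. The press is below left, at about (230,350).

```bash
python3 -m handwheel '{"fingers":[0.4,0.4,0.4,0.4,0.4,0.4,0.4,0.4,0.4],"delta_pos":[[-0.0332,0.0081,0.0614],[-0.0332,0.0081,0.0614],[-0.0332,0.0081,0.0614],[-0.0332,0.0081,0.0614],[-0.0332,0.0081,0.0614],[-0.0332,0.0081,0.0614],[-0.0332,0.0081,0.0614],[-0.0332,0.0081,0.0614],[0,0,0]],"rot":[[0,0,0],[0,0,0],[0,0,0],[0,0,0],[0,0,0],[0,0,0],[0,0,0],[0,0,0],[0.0006,0.002,0.0019]]}'
python3 - <<'E'
from h import *
R=Rt(.124,np.radians(50)); d=grab('wrist')
go([.627,-.2262,.06],R); o=env.observe();print((o['tcp_pos']-.019*o['tcp_rot'][:,2]).round(4))
P=cloud(d);h=cv2.cvtColor(d['frame'],cv2.COLOR_BGR2HSV)
m=(h[...,0]>95)&(h[...,0]<125)&(h[...,1]>110)&(np.hypot(P[...,0]-.627,P[...,1]+.226)<.04)
q=P[m];print(len(q),q[:,2].max());q=q[q[:,2]>np.percentile(q[:,2],97)-.006];print(q.mean(0),np.ptp(q,0))
v,u=np.nonzero(m&(P[...,2]>.11));w=(u.mean(),v.mean());print(w)
t=load('top');Pt=cloud(t);mt=(abs(Pt[...,2]-.115)<.005)&(np.hypot(Pt[...,0]-.627,Pt[...,1]+.226)<.025);v,u=np.nonzero(mt)
print('tri',tri([(d,*w),(t,u.mean(),v.mean())]))
E
```

```text
t: 5.3
tcp_pos: [0.639, -0.2256, 0.1708]
tcp_rot: [[0.763, 0.125, 0.634], [0.092, -0.992, 0.084], [0.639, -0.005, -0.769]]
force: [0.5, 1.1, 0.6]
finger_gap: 0.702
grasp_force: 0.0
t 5.35 tcp [ 0.6397 -0.2262  0.174 ] q [-0.55  0.34  1.91  0.96  0.51  0.14]
rot [-0.0009  0.0002 -0.0007] rows 0.019005081953851765
shift before turn [-0.1657 -0.0022  0.1965] after turn [-0.1658 -0.0031  0.1964] mm [  -0.6    1.5 -128.5]
[ 0.6276 -0.2278  0.1885]
163 0.3263108803917853
[ 0.6033092  -0.23075578  0.32631088] [0. 0. 0.]
(np.float64(292.4418604651163), np.float64(283.4418604651163))
tri [ 0.63525449 -0.21985431  0.10800626]
```

Run:
```python
from h import *
np.set_printoptions(precision=4,suppress=True)
d=load('wrist');t=load('top')
for n,d in(('wrist',d),('top',t)):
    P=cloud(d);h=cv2.cvtColor(d['frame'],cv2.COLOR_BGR2HSV)
    m=(h[...,0]>95)&(h[...,0]<125)&(h[...,1]>90)&(np.hypot(P[...,0]-.627,P[...,1]+.226)<.04)&(P[...,2]<.14)&(P[...,2]>.085)
    q=P[m];v,u=np.nonzero(m);print(n,m.sum(),u.mean(),v.mean(),u.min(),u.max(),v.min(),v.max(),q.mean(0),q.min(0),q.max(0))
    q=q[(q[:,2]>.111)];print(q.mean(0),q.min(0),q.max(0))
d=load('wrist');cv2.imwrite('pics/w2.png',d['frame'])
```

```text
wrist 160 316.6125 308.93125 296 334 279 321 [ 0.6238 -0.2291  0.1119] [ 0.6171 -0.2394  0.0889] [ 0.6452 -0.2156  0.1162]
[ 0.6253 -0.2295  0.1141] [ 0.6174 -0.2391  0.1112] [ 0.6408 -0.2159  0.1162]
top 66 397.04545454545456 197.13636363636363 393 401 193 201 [ 0.6252 -0.2261  0.1121] [ 0.6158 -0.2375  0.0996] [ 0.6404 -0.2151  0.1177]
[ 0.6273 -0.2267  0.1145] [ 0.6158 -0.2375  0.1112] [ 0.6404 -0.2164  0.1177]
```

View pics/w2.png

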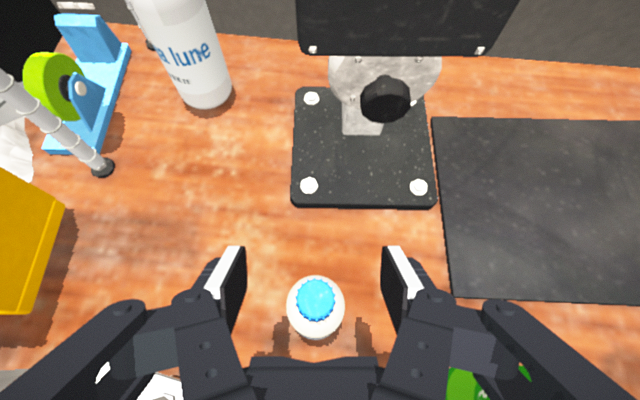

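The cap is centred at (316,300), with both fingers clear of everything. I'll descend and grip.

```bash
python3 -m handwheel '{"fingers":[0.4,0.4,0.4,0.4,0.4,0.4,-1,-1,-1,-1,-1,-1],"delta_pos":[[-0.0332,-0.0003,0.0393],[-0.0332,-0.0003,0.0393],[-0.0332,-0.0003,0.0393],[-0.0332,-0.0003,0.0393],[-0.0332,-0.0003,0.0393],[0,0,0],[0,0,0],[0,0,0],[0,0,0],[0,0,0],[0,0,0],[0,0,0]],"rot":[[0,0,0],[0,0,0],[0,0,0],[0,0,0],[0,0,0],[0,0,0],[0,0,0],[0,0,0],[0,0,0],[0,0,0],[0,0,0],[0,0,0]]}' 40
python3 - <<'E'
from h import *
R=Rt(.124,np.radians(50));o=env.observe();print((o['tcp_pos']-.019*o['tcp_rot'][:,2]).round(4))
go([.627,-.227,.40],R);
E
```

```text
t: 6.55
tcp_pos: [0.641, -0.2265, 0.0509]
tcp_rot: [[0.755, 0.122, 0.644], [0.094, -0.993, 0.078], [0.648, 0.002, -0.761]]
force: [0.4, 0.6, 6.9]
finger_gap: 0.468
grasp_force: 40.9
[ 0.6288 -0.228   0.0653]
t 6.55 tcp [ 0.641  -0.2265  0.0509] q [-0.55  0.52  2.04  1.58  0.41 -0.55]
rot [ 0.0008 -0.0024 -0.0001] rows 0.052867691093832825
shift before turn [ 0.4313 -0.0014 -0.5117] after turn [ 0.4274 -0.0025 -0.5149] mm [ -1.9   1.  334.6]
```

```bash
python3 -m handwheel '{"fingers":[-1,-1,-1,-1,-1,-1,-1,-1,-1,-1,-1],"delta_pos":[[0.0215,0,-0.0256],[0.043,0,-0.0512],[0.043,0,-0.0512],[0.043,0,-0.0512],[0.043,0,-0.0512],[0.043,0,-0.0512],[0.043,0,-0.0512],[0.043,0,-0.0512],[0.043,0,-0.0512],[0.043,0,-0.0512],[0.0215,0,-0.0256]],"rot":[[0,0,0],[0,0,0],[0,0,0],[0,0,0],[0,0,0],[0,0,0],[0,0,0],[0,0,0],[0,0,0],[0,0,0],[0,0,0]]}'
python3 - <<'E'
from h import *
R=Rt(.124,np.radians(50));o=env.observe();print(o['finger_gap'],o['grasp_force'],o['force'])
grab('wrist');grab('top')
ex=np.array([.9923,.124,0]);ey=np.array([-.124,.9923,0])
c1=np.array([.612,.2268,0]);c2=np.array([.6203,.1593,0])
for c in(c1,c2): print(c-.13*ex)
go(c2-.15*ex+[0,0,.40],R); go(c2-.15*ex+[0,0,.14],R)
d=load('wrist');P=cloud(d); # bottle rel. tool: base visible?
T=load('top');P=cloud(T);g=o['tcp_pos']-.019*o['tcp_rot'][:,2]
h=cv2.cvtColor(T['frame'],cv2.COLOR_BGR2HSV);m=(h[...,0]>95)&(h[...,0]<125)&(h[...,1]>90)&(np.linalg.norm(P-g,axis=-1)<.1);q=P[m];print('grasp',g,'cap',len(q),q.mean(0),q.min(0),q.max(0))
cv2.imwrite('pics/t3.png',cv2.resize(T['frame'][60:330,230:500],None,fx=2,fy=2))
E
```

```text
t: 7.65
tcp_pos: [0.6386, -0.2264, 0.3863]
tcp_rot: [[0.756, 0.121, 0.643], [0.094, -0.993, 0.076], [0.647, 0.003, -0.762]]
force: [1.3, -0.3, -1.6]
finger_gap: 0.469
grasp_force: 41.0
0.46933857540500223 40.96667269826867 [ 1.3481221  -0.34909361 -1.59469919]
[0.483001 0.21068  0.      ]
[0.491301 0.14318  0.      ]
t 7.75 tcp [ 0.6389 -0.2265  0.3861] q [-0.55  0.16  1.58  0.54  0.89  0.66]
rot [ 0.0014 -0.0023  0.0002] rows 0.050356731994423795
shift before turn [-0.1655 -0.7697 -0.1432] after turn [-0.1671 -0.7702 -0.1386] mm [-155.3  368.7   -0.6]
t 7.75 tcp [ 0.6389 -0.2265  0.3861] q [-0.55  0.16  1.58  0.54  0.89  0.66]
rot [ 0.0014 -0.0023  0.0002] rows 0.050356731994423795
shift before turn [-0.5026 -0.7717  0.2528] after turn [-0.5014 -0.7702  0.2598] mm [-155.3  368.7 -260.6]
grasp [ 0.62637649 -0.22787793  0.40080979] cap 1 [ 0.59315434 -0.28350124  0.43452141] [ 0.59315434 -0.28350124  0.43452141] [ 0.59315434 -0.28350124  0.43452141]
```

View pics/t3.png

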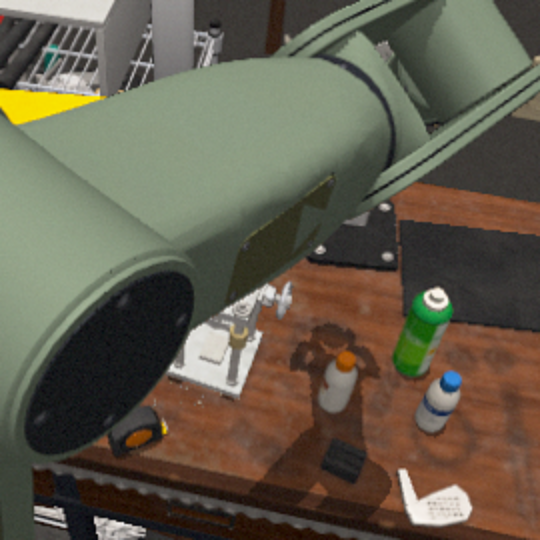

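The top view shows the arm covering the held bottle. The hardener, can, other resin bottle and tape have not moved.

```bash
python3 -m handwheel '{"fingers":[-1,-1,-1,-1,-1,-1,-1,-1,-1,-1,-1],"delta_pos":[[-0.0165,-0.077,-0.0143],[-0.0165,-0.077,-0.0143],[-0.0165,-0.077,-0.0143],[-0.0165,-0.077,-0.0143],[-0.0165,-0.077,-0.0143],[-0.0165,-0.077,-0.0143],[-0.0165,-0.077,-0.0143],[-0.0165,-0.077,-0.0143],[-0.0165,-0.077,-0.0143],[-0.0165,-0.077,-0.0143],[0,0,0]],"rot":[[0,0,0],[0,0,0],[0,0,0],[0,0,0],[0,0,0],[0,0,0],[0,0,0],[0,0,0],[0,0,0],[0,0,0],[0.0014,-0.0023,0.0002]]}'
cat >> h.py <<'E'
def cap(d,g,hue=(95,125)):
    P=cloud(d);h=cv2.cvtColor(d['frame'],cv2.COLOR_BGR2HSV)
    m=(h[...,0]>hue[0])&(h[...,0]<hue[1])&(h[...,1]>90)&(np.hypot(P[...,0]-g[0],P[...,1]-g[1])<.03)&(abs(P[...,2]-g[2]-.045)<.03)
    q=P[m]; 
    if len(q)<20: return None
    zt=np.percentile(q[:,2],90); q=q[q[:,2]>zt-.004]; return len(q),((q.min(0)+q.max(0))/2).round(4),q.mean(0).round(4)
E
python3 - <<'E'
from h import *
R=Rt(.124,np.radians(50));o=env.observe();d=grab('wrist');g=o['tcp_pos']-.019*o['tcp_rot'][:,2];print('g',g.round(4),'cap',cap(d,g))
ex=np.array([.9923,.124,0]);c2=np.array([.6203,.1593,0])
go(c2-.13*ex+[0,0,.14],R)
go(c2+[0,0,.14],R)
# locker refs in wrist view
P=cloud(d);h=cv2.cvtColor(d['frame'],cv2.COLOR_BGR2HSV);m=(h[...,0]>20)&(h[...,0]<33)&(h[...,1]>140)&(abs(P[...,2]-.31)<.005)&(P[...,0]>.54)&(P[...,0]<.75)
print(m.sum()); 
if m.sum()>100: print(cv2.minAreaRect(P[m][:,:2].astype(np.float32)))
cv2.imwrite('pics/w3.png',d['frame'])
E
```

```text
t: 8.85
tcp_pos: [0.4802, 0.1477, 0.3814]
tcp_rot: [[0.765, 0.134, 0.63], [0.101, -0.991, 0.088], [0.636, -0.004, -0.772]]
force: [0.5, 0.6, -1.9]
finger_gap: 0.467
grasp_force: 41.2
g [0.4682 0.146  0.396 ] cap (5553, array([0.4701, 0.1455, 0.4457]), array([0.4692, 0.1455, 0.4459]))
t 8.9 tcp [0.4814 0.1456 0.3817] q [ 0.36 -0.17  1.92 -0.21  0.73  1.91]
rot [-0.0023  0.0027  0.0013] rows 0.060880649815274454
shift before turn [-0.2925  0.0091  0.423 ] after turn [-0.2961  0.0073  0.4206] mm [  22.    -0.9 -256.3]
t 8.9 tcp [0.4814 0.1456 0.3817] q [ 0.36 -0.17  1.92 -0.21  0.73  1.91]
rot [-0.0023  0.0027  0.0013] rows 0.060880649815274454
shift before turn [-0.0919  0.0111  0.5884] after turn [-0.0969  0.0072  0.5877] mm [ 151.    15.2 -256.3]
35435
((0.6238621473312378, 0.16449037194252014), (0.1320606917142868, 0.28261712193489075), 7.777754306793213)
```

View pics/w3.png

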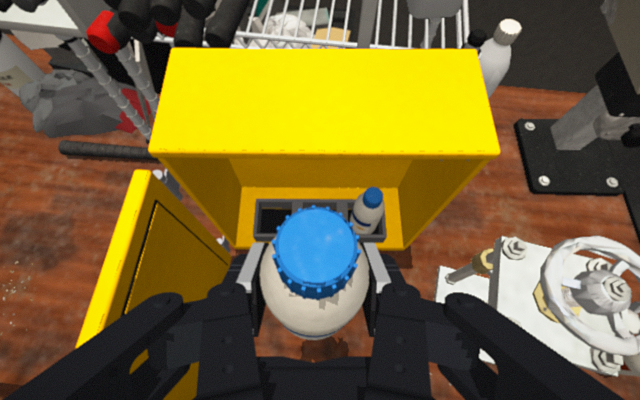

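The wrist view shows the bottle held upright with its cap centred at (317,247). The locker roof corners are at (150,153), (498,155), (475,50) and (172,48), and the cells are visible behind.

Run:
```python
from h import *
np.set_printoptions(precision=4,suppress=True)
import numpy as np
w=load('wrist')
def onz(d,u,v,z):
    r=d['R'].T@ray(d,np.float64(u),np.float64(v));c=-d['R'].T@d['t'];return c+r*(z-c[2])/r[2]
g=cv2.cvtColor(w['frame'],cv2.COLOR_BGR2HSV)
c=[onz(w,*p,.31) for p in((150,153),(498,155),(475,49),(172,48))];c=np.array(c);print(c,c.mean(0),np.linalg.norm(c[0]-c[1]),np.linalg.norm(c[1]-c[2]),np.linalg.norm(c[3]-c[0]))
f=c[1]-c[0];print('yaw',np.arctan2(f[0],-f[1]));b=c[2]-c[3];print(np.arctan2(b[0],-b[1]))
# bottle in cell 3
print(cap(w,np.array([.628,.092,.096])))
P=cloud(w);h=g
m=(h[...,0]>20)&(h[...,0]<33)&(h[...,1]>140)&(P[...,2]>.03)&(P[...,2]<.25);
q=P[m];print(len(q))
# rack rim points z~.056
q=P[(abs(P[...,2]-.056)<.006)&(P[...,0]>.56)&(P[...,0]<.69)&(P[...,1]>.02)&(P[...,1]<.3)&(h[...,1]<90)];print('rim',len(q),cv2.minAreaRect(q[:,:2].astype(np.float32)),np.median(q[:,2]))
```

```text
[[0.5625 0.2862 0.31  ]
 [0.5961 0.0214 0.31  ]
 [0.7037 0.0336 0.31  ]
 [0.6697 0.3013 0.31  ]] [0.633  0.1606 0.31  ] 0.26694297287840835 0.10824462116404428 0.10821702879594387
yaw 0.12621021565288817
0.12631368653838063
(249, array([0.6277, 0.0924, 0.1407]), array([0.6272, 0.092 , 0.141 ]))
14618
rim 1098 ((0.6155822277069092, 0.17823535203933716), (0.07025803625583649, 0.23471426963806152), 10.177591323852539) 0.05581316820038747
```

```bash
python3 -m handwheel '{"fingers":[-1,-1,-1,-1,-1,-1,-1,-1,-1,-1],"delta_pos":[[-0.037,0.001,0.0526],[-0.037,0.001,0.0526],[-0.037,0.001,0.0526],[-0.037,0.001,0.0526],[-0.037,0.001,0.0526],[-0.037,0.001,0.0526],[-0.037,0.001,0.0526],[-0.037,0.001,0.0526],[0,0,0],[0,0,0]],"rot":[[0,0,0],[0,0,0],[0,0,0],[0,0,0],[0,0,0],[0,0,0],[0,0,0],[0,0,0],[0,0,0],[-0.0023,0.0027,0.0013]]}'
python3 - <<'E'
from h import *
R=Rt(.125,np.radians(50));o=env.observe();g=o['tcp_pos']-.019*o['tcp_rot'][:,2];print('g',g.round(4),o['force'])
go([.619,.159,.135],R)
E
```

```text
t: 9.9
tcp_pos: [0.5093, 0.1306, 0.149]
tcp_rot: [[0.782, 0.129, 0.61], [0.092, -0.991, 0.093], [0.617, -0.017, -0.787]]
force: [0.7, 0.5, -1.2]
finger_gap: 0.466
grasp_force: 41.2
g [0.4977 0.1288 0.164 ] [ 0.65492928  0.52622775 -1.23057134]
t 9.9 tcp [0.5093 0.1306 0.149 ] q [ 0.28  0.12  2.29 -0.86  0.1   2.56]
rot [-0.005   0.0105 -0.0021] rows 0.23429974692059877
shift before turn [ 0.1606 -0.0269  0.1992] after turn [ 0.1541 -0.0291  0.204 ] mm [121.8  30.  -28.6]
```

The arm has run into a wrist singularity and the q6 limit: at 50° tilt the tool is nearly in line with the forearm. I'll fit the arm geometry from the recorded poses and choose a better tilt, yaw and roll.

```bash
cat > kin.py <<'E'
import numpy as np
from scipy.optimize import least_squares
from scipy.spatial.transform import Rotation as Q
D=[([1.121,.32,1.565,0,1.257,-.02],(.239,.522,.231)),([1.12,.30,.92,0,1.92,1.55],(.2398,.5231,.5095)),([-.56,.04,1.56,.49,1.03,.73],(.5793,-.1995,.4488)),([-.55,.34,1.91,.96,.51,.14],(.6397,-.2262,.174)),([-.55,.52,2.04,1.58,.41,-.55],(.641,-.2265,.0509)),([-.55,.16,1.58,.54,.89,.66],(.6389,-.2265,.3861)),([.36,-.17,1.92,-.21,.73,1.91],(.4814,.1456,.3817)),([.28,.12,2.29,-.86,.1,2.56],(.5093,.1306,.149))]
def fk(q,p):
    a1,h,a2,a3,e,d=p
    R1=Q.from_euler('z',q[0]); R3=R1*Q.from_euler('y',q[1]+q[2])
    w=np.array([0,0,h])+R1.apply([a1,0,0])+(R1*Q.from_euler('y',q[1])).apply([0,0,a2])+R3.apply([e,0,a3])
    R=R3*Q.from_euler('z',q[3])*Q.from_euler('y',q[4])*Q.from_euler('z',q[5])
    return w+R.apply([0,0,d]),R.as_matrix()
s=least_squares(lambda p:np.concatenate([fk(q,p)[0]-x for q,x in D]),[.1,.3,.4,.4,0,.2]);par=s.x
lo=np.array([-3.11,-.84,.21,-1.34,.05,-2.56]);hi=np.array([3.11,2.01,2.61,4.49,2.63,2.56])
if __name__=='__main__': print(par.round(3),abs(s.fun).max())
E
python3 - <<'E'
from kin import *; from h import Rt
np.set_printoptions(precision=3,suppress=True)
print(par,abs(s.fun).max())
_,Rm=fk(D[2][0],par);print(Rm)  # compare w/ [.764 .125 .633]
A=Rt(.124,np.radians(50));Z=Rm.T@A;print(Z)
off=Q.from_euler('z',np.round(np.arctan2(Z[1,0],Z[0,0])/(np.pi/2))*np.pi/2).as_matrix()
def ik(g,R,q0):
    t=np.array(g)+.019*R[:,2]
    f=lambda q:np.concatenate([(fk(q,par)[0]-t)*5,(fk(q,par)[1]@off-R).ravel()])
    r=least_squares(f,np.clip(q0,lo+.01,hi-.01),bounds=(lo,hi));return r.x,abs(r.fun).max()
F=np.diag([-1,-1,1.])
for tilt in(50,60,65,70):
  for nm,g,yaw in(('r2',(.627,-.227,.065),-.35),('r3',(.487,-.391,.065),-.5),('c2in',(.619,.159,.091),.25),('c2out',(.5,.145,.14),.25),('c1in',(.611,.2265,.091),.33),('c1out',(.49,.21,.14),.33)):
    for fl in(0,1):
        R=Rt(yaw,np.radians(tilt))@(F if fl else np.eye(3))
        b=min((ik(g,R,q0) for q0 in([.2,.3,2,0,.4,1.57-3.14*fl],[.2,.3,2,1.5,.4,0],[.2,.3,2,3,.4,-1.57+3.14*fl],[.2,.3,2,-1,.4,0])),key=lambda x:x[1]); print(tilt,nm,fl,b[0],'ERR' if b[1]>.02 else '')
E
```

```text
[-0.016  0.151  0.611  0.423  0.035  0.341] 0.013271714158436726
[[-0.133  0.764  0.632]
 [ 0.991  0.106  0.08 ]
 [-0.006  0.637 -0.771]]
[[-0.011 -1.    -0.002]
 [ 1.    -0.011  0.008]
 [-0.008 -0.001  1.   ]]
50 r2 0 [-0.346  0.487  2.109  3.158  0.153 -1.584] 
50 r2 1 [-0.346  0.487  2.109  3.158  0.153  1.558] 
50 r3 0 [-0.762  0.454  2.193  2.402  0.25  -1.05 ] 
50 r3 1 [-0.762  0.454  2.193  2.402  0.25   2.092] 
50 c2in 0 [ 0.252  0.414  2.149  3.153  0.12  -1.58 ] 
50 c2in 1 [0.252 0.414 2.149 3.153 0.12  1.561] 
50 c2out 0 [ 0.303  0.186  2.338  3.546  0.088 -1.933] 
50 c2out 1 [0.303 0.186 2.338 3.546 0.088 1.209] 
50 c1in 0 [ 0.367  0.426  2.122  3.364  0.107 -1.764] 
50 c1in 1 [0.367 0.426 2.122 3.364 0.107 1.377] 
50 c1out 0 [ 0.452  0.203  2.313  3.996  0.104 -2.328] 
50 c1out 1 [0.452 0.203 2.313 3.996 0.104 0.813] 
60 r2 0 [-0.347  0.478  1.98  -0.011  0.16   1.585] 
60 r2 1 [-0.347  0.478  1.98  -0.011  0.16  -1.557] 
60 r3 0 [-0.737  0.438  2.067  0.759  0.171  0.613] 
60 r3 1 [-0.737  0.438  2.067  0.759  0.171 -2.529] 
60 c2in 0 [ 0.252  0.409  2.019 -0.005  0.191
[... 1009 characters left out ...]
 [ 0.43   0.215  2.116 -0.115  0.379 -1.373] 
70 r2 0 [-0.347  0.501  1.842 -0.002  0.45   1.576] 
70 r2 1 [-0.347  0.501  1.842 -0.002  0.45  -1.566] 
70 r3 0 [-0.714  0.455  1.935  0.181  0.416  1.204] 
70 r3 1 [-0.714  0.455  1.935  0.181  0.416 -1.938] 
70 c2in 0 [ 0.252  0.434  1.881 -0.001  0.477  1.574] 
70 c2in 1 [ 0.252  0.434  1.881 -0.001  0.477 -1.568] 
70 c2out 0 [ 0.291  0.217  2.076 -0.029  0.5    1.635] 
70 c2out 1 [ 0.291  0.217  2.076 -0.029  0.5   -1.507] 
70 c1in 0 [ 0.36   0.449  1.853 -0.022  0.491  1.618] 
70 c1in 1 [ 0.36   0.449  1.853 -0.022  0.491 -1.523] 
70 c1out 0 [ 0.424  0.234  2.05  -0.066  0.51   1.717] 
70 c1out 1 [ 0.424  0.234  2.05  -0.066  0.51  -1.424]
```

The model fits. The plan is to set the bottle down at a clear spot, then regrasp it at 60° tilt with the camera side rolled underneath, which gives q6 ≈ -1.5 and q4 ≈ 0. I'll back out first.

```bash
python3 -m handwheel '{"fingers":[-1,-1,-1,-1,-1,-1,-1,-1,-1],"delta_pos":[[0.037,-0.001,-0.0526],[0.037,-0.001,-0.0526],[0.037,-0.001,-0.0526],[0.037,-0.001,-0.0526],[0.037,-0.001,-0.0526],[0.037,-0.001,-0.0526],[0.037,-0.001,-0.0526],[0.02,0,-0.03],[0,0,0]],"rot":[[0,0,0],[0,0,0],[0,0,0],[0,0,0],[0,0,0],[0,0,0],[0,0,0],[0,0,0],[0,0,0]]}'
python3 - <<'E'
from h import *
R=Rt(.124,np.radians(50))
go([.68,-.2,.40],R); go([.68,-.2,.066],R)
E
```

```text
t: 10.8
tcp_pos: [0.4988, 0.1284, 0.3771]
tcp_rot: [[0.771, 0.124, 0.624], [0.09, -0.992, 0.086], [0.63, -0.01, -0.777]]
force: [0.1, -0.0, -1.3]
finger_gap: 0.471
grasp_force: 41.2
t 10.8 tcp [0.4988 0.1284 0.3771] q [ 0.29 -0.15  1.91 -0.15  0.72  1.81]
rot [-0.0026  0.0053 -0.0018] rows 0.11725593273575127
shift before turn [0.2497 0.6967 0.1721] after turn [0.2427 0.6966 0.1819] mm [ 193.3 -326.9    8.4]
t 10.8 tcp [0.4988 0.1284 0.3771] q [ 0.29 -0.15  1.91 -0.15  0.72  1.81]
rot [-0.0026  0.0053 -0.0018] rows 0.11725593273575127
shift before turn [-0.1712  0.7033  0.6908] after turn [-0.1867  0.6966  0.6936] mm [ 193.3 -326.9 -325.6]
```

```bash
python3 -m handwheel '{"fingers":[-1,-1,-1,-1,-1,-1,-1,-1,-1,-1,-1],"delta_pos":[[0,0,0],[0.027,0.0774,0.0202],[0.027,0.0774,0.0202],[0.027,0.0774,0.0202],[0.027,0.0774,0.0202],[0.027,0.0774,0.0202],[0.027,0.0774,0.0202],[0.027,0.0774,0.0202],[0.027,0.0774,0.0202],[0.027,0.0774,0.0202],[0,0,0]],"rot":[[-0.0026,0.0053,-0.0018],[0,0,0],[0,0,0],[0,0,0],[0,0,0],[0,0,0],[0,0,0],[0,0,0],[0,0,0],[0,0,0],[0,0,0]]}'
python3 - <<'E'
from h import *
R=Rt(.124,np.radians(50))
go([.68,-.2,.066],R)
E
```

```text
t: 11.9
tcp_pos: [0.693, -0.2035, 0.375]
tcp_rot: [[0.769, 0.118, 0.628], [0.093, -0.993, 0.073], [0.632, 0.002, -0.775]]
force: [-0.5, 1.4, -1.9]
finger_gap: 0.474
grasp_force: 41.3
t 11.9 tcp [ 0.693  -0.2035  0.375 ] q [-0.45  0.23  1.51  0.47  0.86  0.79]
rot [ 0.0016  0.0044 -0.001 ] rows 0.09870097882571663
shift before turn [-0.4094 -0.0112  0.5011] after turn [-0.4163 -0.0101  0.4954] mm [  -0.9    5.  -323.5]
```

```bash
python3 -m handwheel '{"fingers":[-1,-1,-1,-1,-1,-1,-1,-1,-1,-1,-1],"delta_pos":[[0,0,0],[-0.044,-0.001,0.0523],[-0.044,-0.001,0.0523],[-0.044,-0.001,0.0523],[-0.044,-0.001,0.0523],[-0.044,-0.001,0.0523],[-0.044,-0.001,0.0523],[-0.044,-0.001,0.0523],[-0.044,-0.001,0.0523],[-0.044,-0.001,0.0523],[0,0,0]],"rot":[[0.0016,0.0044,-0.001],[0,0,0],[0,0,0],[0,0,0],[0,0,0],[0,0,0],[0,0,0],[0,0,0],[0,0,0],[0,0,0],[0,0,0]]}'
python3 - <<'E'
from h import *
R=Rt(.124,np.radians(50));o=env.observe();g=o['tcp_pos']-.019*o['tcp_rot'][:,2];d=grab('wrist');print(g.round(4),cap(d,g))
go([.68,-.2,.066],R)
E
```

```text
t: 13.0
tcp_pos: [0.6878, -0.1916, 0.0657]
tcp_rot: [[0.764, 0.129, 0.632], [0.096, -0.992, 0.086], [0.638, -0.005, -0.77]]
force: [-0.7, 0.8, -1.6]
finger_gap: 0.467
grasp_force: 41.4
[ 0.6758 -0.1932  0.0803] (814, array([ 0.6777, -0.1938,  0.129 ]), array([ 0.6738, -0.1949,  0.1291]))
t 13.05 tcp [ 0.6898 -0.1924  0.0691] q [-0.44  0.52  1.95  1.4   0.36 -0.28]
rot [-0.0019  0.0004  0.0007] rows 0.04268119646363332
shift before turn [-0.0203  0.0128  0.029 ] after turn [-0.0203  0.0127  0.0291] mm [  2.3  -6.1 -17.7]
```

```bash
python3 -m handwheel '{"fingers":[-1,-1,-1,-1,0.4,0.4,0.4],"delta_pos":[[-0.006,0,0.007],[-0.006,0,0.007],[-0.0045,0,0.006],[0,0,0],[0,0,0],[0,0,0],[0,0,0]],"rot":[[0,0,0],[0,0,0],[0,0,0],[0,0,0],[0,0,0],[0,0,0],[0,0,0]]}'
python3 - <<'E'
from h import *
R=Rt(.124,np.radians(50));o=env.observe();g=o['tcp_pos']-.019*o['tcp_rot'][:,2];d=grab('wrist');print(g.round(4),cap(d,g))
go([.68,-.2,.4],R)
E
```

```text
t: 13.75
tcp_pos: [0.6926, -0.1945, 0.0594]
tcp_rot: [[0.756, 0.129, 0.642], [0.099, -0.992, 0.083], [0.647, 0.001, -0.763]]
force: [0.5, 1.1, 0.7]
finger_gap: 0.7
grasp_force: 0.0
[ 0.6804 -0.1961  0.0739] (612, array([ 0.6786, -0.1943,  0.1143]), array([ 0.6756, -0.1958,  0.1144]))
t 13.8 tcp [ 0.6925 -0.1945  0.0593] q [-0.45  0.54  1.95  1.48  0.36 -0.36]
rot [-0.0009 -0.0016  0.0014] rows 0.03584603564507786
shift before turn [ 0.4204  0.0082 -0.4988] after turn [ 0.4179  0.0078 -0.5009] mm [ -0.4  -4.  326.2]
```

```bash
python3 -m handwheel '{"fingers":[0.4,0.4,0.4,0.4,0.4,0.4,0.4],"delta_pos":[[0.0418,0,-0.05],[0.0418,0,-0.05],[0.0418,0,-0.05],[0.0418,0,-0.05],[0.0418,0,-0.05],[0.0418,0,-0.05],[0,0,0]],"rot":[[0,0,0],[0,0,0],[0,0,0],[0,0,0],[0,0,0],[0,0,0],[0,0,0]]}'
cat >> kin.py <<'E'
off=Q.from_euler('z',np.pi/2).as_matrix().T
def ik(g,R,q0):
    t=np.array(g)+.019*R[:,2]
    f=lambda q:np.concatenate([(fk(q,par)[0]-t)*5,(fk(q,par)[1]@off-R).ravel()])
    r=least_squares(f,np.clip(q0,lo+.01,hi-.01),bounds=(lo,hi));return r.x,abs(r.fun).max()
FL=np.diag([-1,-1,1.])
E
python3 - <<'E'
from h import *; from kin import *
np.set_printoptions(precision=3,suppress=True)
d=grab('wrist');g=np.array([.678,-.195,.07]);print(cap(d,g))
P=cloud(load('top'))
q=P[(P[...,2]>.03)&(abs(P[...,0]-.5)<.1)&(P[...,1]<-.145)&(P[...,1]>-.18)];print('handle now',len(q),q.min(0) if len(q) else '',q.max(0) if len(q) else '')
_,Rm=fk(D[2][0],par);print(Rm@off,'expect .764 .125 .633')
for y in(-.28,-.2,-.1,0):
  for tl in(60,65):
    for z in(.26,.065):
        print(y,tl,z,*ik((.678,-.195,z),Rt(y,np.radians(tl))@FL,[-.3,.3,2,.2,.4,-1.6]))
go([.678,-.195,.26],Rt(-.15,np.radians(63))@FL)
o=env.observe();A=o['tcp_rot'];n=Rt(-.15,np.radians(63));print('no flip rot',(Q.from_matrix(A.T@n).as_rotvec()/np.pi).round(4))
E
```

```text
t: 14.5
tcp_pos: [0.6933, -0.1956, 0.2617]
tcp_rot: [[0.75, 0.128, 0.649], [0.102, -0.992, 0.079], [0.654, 0.007, -0.757]]
force: [0.3, 0.1, -0.1]
finger_gap: 0.698
grasp_force: 0.0
(105, array([ 0.68 , -0.195,  0.114]), array([ 0.677, -0.196,  0.115]))
handle now 115 [ 0.479 -0.169  0.17 ] [ 0.525 -0.145  0.216]
[[-0.764 -0.133  0.632]
 [-0.106  0.991  0.08 ]
 [-0.637 -0.006 -0.771]] expect .764 .125 .633
-0.28 60 0.26 [-0.28   0.305  1.663  0.     0.65   1.571] 1.3433698597964394e-14
-0.28 60 0.065 [-0.28   0.519  1.891  0.     0.208  1.571] 3.5571545708990016e-12
-0.28 65 0.26 [-0.28   0.332  1.588  0.     0.785  1.571] 1.1102230246251565e-15
-0.28 65 0.065 [-0.28   0.529  1.821  0.     0.355  1.571] 2.6251223417261826e-12
-0.2 60 0.26 [-0.304  0.306  1.662  0.085  0.655  1.413] 1.942890293094024e-13
-0.2 60 0.065 [-0.304  0.52   1.889  0.242  0.217  1.244] 1.5262499597490375e-10
-0.2 65 0.26 [-0.299  0.333  1.587  0.059  0.788  1.439] 8.004708007547379e-13
-0.2 65 0.065 [-0.299  0.53   1.82   0.119  0.36   1.369] 2.185751579730777e-15
-0.1 60 0.26 [-0.333  0.31   1.656  0.186  0.673  1.222] 2.67788735630603e-09
-0.1 60 0.065 [-0.333  0.523  1.883  0.481  0.252  0.9  ] 6.512013150938856e-12
-0.1 65 0.26 [-0.323  0.336  1.582  0.13   0.801  1.277] 5.330680341586458e-10
-0.1 65 0.065 [-0.323  0.532  1.815  0.255  0.379  1.131] 2.508493066044615e-10
0 60 0.26 [-0.361  0.317  1.645  0.276  0.703  1.042] 9.336975637097567e-13
0 60 0.065 [-0.361  0.528  1.872  0.633  0.303  0.644] 4.163336342344337e-16
0 65 0.26 [-0.345  0.342  1.573  0.196  0.823  1.121] 1.4820922267233527e-11
0 65 0.065 [-0.345  0.537  1.805  0.367  0.411  0.917] 1.4734741204947e-13
t 14.55 tcp [ 0.692 -0.195  0.258] q [-0.45  0.29  1.73  0.67  0.6   0.53]
rot [ 0.109 -0.071 -0.916] rows 20.36151634393238
shift before turn [-0.028  0.001  0.016] after turn [ 0.023 -0.004  0.022] mm [ -5.5  -1.4 -15.1]
no flip rot [-0.049 -0.075  0.075]
```

Run:
```python
from h import *; from kin import FL
go([.679,-.195,.25],Rt(-.1,np.radians(62))@FL)
```

```text
t 14.55 tcp [ 0.692  -0.1949  0.2581] q [-0.45  0.29  1.73  0.67  0.6   0.53]
rot [ 0.1026 -0.0594 -0.9315] rows 20.699446476365544
shift before turn [-0.0388  0.0007  0.0323] after turn [ 0.0305 -0.0028  0.0402] mm [ -4.1  -1.  -24.9]
```

```bash
python3 -m handwheel '{"fingers":[0.4,0.4,0.4,0.4,0.4,0.4,0.4,0.4,0.4,0.4,0.4],"delta_pos":[[0,0,0],[0,0,0],[0,0,0],[0,0,0],[0,0,0],[0,0,0],[0,0,0],[0,0,0],[0,0,0],[0,0,0],[0,0,0]],"rot":[[0.0047,-0.0027,-0.0423],[0.0047,-0.0027,-0.0423],[0.0047,-0.0027,-0.0423],[0.0047,-0.0027,-0.0423],[0.0047,-0.0027,-0.0423],[0.0047,-0.0027,-0.0423],[0.0047,-0.0027,-0.0423],[0.0047,-0.0027,-0.0423],[0.0047,-0.0027,-0.0423],[0.0047,-0.0027,-0.0423],[0.0047,-0.0027,-0.0423]]}'
python3 -m handwheel '{"fingers":[0.4,0.4,0.4,0.4,0.4,0.4,0.4,0.4,0.4,0.4,0.4,0.4],"delta_pos":[[0,0,0],[0,0,0],[0,0,0],[0,0,0],[0,0,0],[0,0,0],[0,0,0],[0,0,0],[0,0,0],[0,0,0],[0,0,0],[0,0,0]],"rot":[[0.0047,-0.0027,-0.0423],[0.0047,-0.0027,-0.0423],[0.0047,-0.0027,-0.0423],[0.0047,-0.0027,-0.0423],[0.0047,-0.0027,-0.0423],[0.0047,-0.0027,-0.0423],[0.0047,-0.0027,-0.0423],[0.0047,-0.0027,-0.0423],[0.0047,-0.0027,-0.0423],[0.0047,-0.0027,-0.0423],[0.0047,-0.0027,-0.0423],[0,0,0]]}'
python3 - <<'E'
from h import *; from kin import FL
R=Rt(-.1,np.radians(62))@FL
d=grab('wrist');print(cap(d,np.array([.679,-.195,.07])))
go([.679,-.195,.07],R)
E
```

```text
t: 15.65
tcp_pos: [0.6904, -0.1941, 0.2522]
tcp_rot: [[-0.074, 0.864, 0.499], [0.993, 0.016, 0.12], [0.095, 0.504, -0.858]]
force: [0.0, 0.4, 0.1]
finger_gap: 0.698
grasp_force: 0.0
t: 16.85
tcp_pos: [0.6902, -0.1936, 0.2522]
tcp_rot: [[-0.884, 0.101, 0.457], [0.092, 0.995, -0.043], [-0.459, 0.004, -0.888]]
force: [-0.5, 0.7, 0.3]
finger_gap: 0.702
grasp_force: 0.0
(176, array([ 0.679, -0.195,  0.113]), array([ 0.6727, -0.1945,  0.1132]))
t 16.9 tcp [ 0.6904 -0.1939  0.2526] q [-0.34  0.33  1.59  0.16  0.76 -1.9 ]
rot [ 0.0009 -0.0035 -0.0019] rows 0.0774530571158444
shift before turn [ 0.1874 -0.0067  0.3519] after turn [ 0.1912 -0.0046  0.3498] mm [  -2.5   -2.  -199.3]
```

```bash
python3 -m handwheel '{"fingers":[0.4,0.4,0.4,0.4,0.4,0.4,-1,-1,-1,-1,-1],"delta_pos":[[0.0394,-0.001,0.072],[0.0394,-0.001,0.072],[0.0394,-0.001,0.072],[0.0394,-0.001,0.072],[0.0394,-0.001,0.072],[0,0,0],[0,0,0],[0,0,0],[0,0,0],[0,0,0],[0,0,0]],"rot":[[0.0009,-0.0035,-0.0019],[0,0,0],[0,0,0],[0,0,0],[0,0,0],[0,0,0],[0,0,0],[0,0,0],[0,0,0],[0,0,0],[0,0,0]]}' 40
python3 - <<'E'
from h import *; from kin import FL
R=Rt(-.1,np.radians(62))@FL
o=env.observe();g=o['tcp_pos']-.019*o['tcp_rot'][:,2];d=grab('wrist');print(g.round(4),cap(d,g))
go([.65,-.195,.4],R)
E
```

```text
t: 18.0
tcp_pos: [0.6891, -0.1971, 0.0506]
tcp_rot: [[-0.876, 0.098, 0.472], [0.085, 0.995, -0.049], [-0.474, -0.003, -0.88]]
force: [-0.5, 1.2, 1.5]
finger_gap: 0.46
grasp_force: 43.3
[ 0.6801 -0.1961  0.0674] (854, array([ 0.6715, -0.1959,  0.1014]), array([ 0.6688, -0.195 ,  0.1007]))
t 18.05 tcp [ 0.6891 -0.197   0.0506] q [-0.35  0.53  1.85  0.39  0.3  -2.17]
rot [-0.0005  0.0017  0.0008] rows 0.0379632663496634
shift before turn [-0.2622 -0.0054 -0.6144] after turn [-0.2589 -0.0037 -0.6158] mm [-30.3   1.2 332.6]
```

```bash
python3 -m handwheel '{"fingers":[-1,-1,-1,-1,-1,-1,-1,-1,-1,-1],"delta_pos":[[-0.013,0,-0.031],[-0.033,0,-0.078],[-0.033,0,-0.078],[-0.033,0,-0.078],[-0.033,0,-0.078],[-0.033,0,-0.078],[-0.033,0,-0.078],[-0.033,0,-0.078],[-0.013,0,-0.031],[0,0,0]],"rot":[[0,0,0],[0,0,0],[0,0,0],[0,0,0],[0,0,0],[0,0,0],[0,0,0],[0,0,0],[0,0,0],[0,0,0]]}'
python3 - <<'E'
from h import *; from kin import FL
R=Rt(.27,np.radians(62))@FL
go([.50,.144,.39],R);go([.50,.144,.133],R)
E
```

```text
t: 19.05
tcp_pos: [0.6591, -0.1935, 0.3826]
tcp_rot: [[-0.874, 0.098, 0.476], [0.084, 0.995, -0.051], [-0.479, -0.004, -0.878]]
force: [0.2, -0.1, -2.4]
finger_gap: 0.464
grasp_force: 43.1
t 19.05 tcp [ 0.6591 -0.1935  0.3826] q [-0.36  0.21  1.44  0.14  1.01 -1.88]
rot [-0.0568  0.0031 -0.1027] rows 2.2814888986878876
shift before turn [ 0.3293  0.6469 -0.1614] after turn [ 0.1048  0.7354 -0.0345] mm [-150.5  339.9   -9.4]
t 19.05 tcp [ 0.6591 -0.1935  0.3826] q [-0.36  0.21  1.44  0.14  1.01 -1.88]
rot [-0.0568  0.0031 -0.1027] rows 2.2814888986878876
shift before turn [0.5755 0.6491 0.2898] after turn [0.3461 0.7354 0.4193] mm [-150.5  339.9 -266.4]
```

```bash
python3 -m handwheel '{"fingers":[-1,-1,-1,-1,-1,-1,-1,-1,-1,-1,-1,-1],"delta_pos":[[0,0,0],[0,0,0],[0,0,0],[0.0131,0.092,-0.0043],[0.0131,0.092,-0.0043],[0.0131,0.092,-0.0043],[0.0131,0.092,-0.0043],[0.0131,0.092,-0.0043],[0.0131,0.092,-0.0043],[0.0131,0.092,-0.0043],[0.0131,0.092,-0.0043],[0,0,0]],"rot":[[-0.019,0.001,-0.0343],[-0.019,0.001,-0.0343],[-0.019,0.001,-0.0343],[0,0,0],[0,0,0],[0,0,0],[0,0,0],[0,0,0],[0,0,0],[0,0,0],[0,0,0],[0,0,0]]}'
python3 - <<'E'
from h import *; from kin import FL
R=Rt(.27,np.radians(62))@FL
go([.50,.144,.133],R)
E
```

```text
t: 20.25
tcp_pos: [0.5039, 0.1516, 0.368]
tcp_rot: [[-0.854, -0.276, 0.441], [-0.242, 0.961, 0.133], [-0.46, 0.007, -0.888]]
force: [0.3, -0.5, -1.9]
finger_gap: 0.458
grasp_force: 43.0
t 20.25 tcp [0.5039 0.1516 0.368 ] q [ 0.26 -0.05  1.76  0.02  0.96 -1.59]
rot [ 0.0033 -0.0033  0.0017] rows 0.0734380766756971
shift before turn [ 0.2263 -0.016   0.4498] after turn [ 0.2309 -0.0126  0.4475] mm [   4.7   -5.2 -251.8]
```

```bash
python3 -m handwheel '{"fingers":[-1,-1,-1,-1,-1,-1,-1,-1,-1,-1,-1],"delta_pos":[[0,0,0],[0.0288,-0.0016,0.056],[0.0288,-0.0016,0.056],[0.0288,-0.0016,0.056],[0.0288,-0.0016,0.056],[0.0288,-0.0016,0.056],[0.0288,-0.0016,0.056],[0.0288,-0.0016,0.056],[0.0288,-0.0016,0.056],[0,0,0],[0,0,0]],"rot":[[0.0033,-0.0033,0.0017],[0,0,0],[0,0,0],[0,0,0],[0,0,0],[0,0,0],[0,0,0],[0,0,0],[0,0,0],[0,0,0],[0,0,0]]}'
python3 - <<'E'
from h import *; from kin import FL
R=Rt(.27,np.radians(62))@FL
o=env.observe();g=o['tcp_pos']-.019*o['tcp_rot'][:,2];print(g.round(4),o['tcp_rot'].round(3).tolist())
d=grab('top');q=cap(d,g);print(q);cv2.imwrite('pics/t4.png',cv2.resize(d['frame'][60:260,140:400],None,fx=3,fy=3))
go([.619,.159,.135],R)
E
```

```text
t: 21.35
tcp_pos: [0.5141, 0.1401, 0.1183]
tcp_rot: [[-0.852, -0.256, 0.457], [-0.227, 0.967, 0.119], [-0.472, -0.002, -0.881]]
force: [0.0, -0.4, -1.0]
finger_gap: 0.462
grasp_force: 43.0
[0.5054 0.1378 0.135 ] [[-0.852, -0.256, 0.457], [-0.227, 0.967, 0.119], [-0.472, -0.002, -0.881]]
None
t 21.4 tcp [0.5149 0.1406 0.1197] q [ 0.24  0.2   2.19  0.03  0.26 -1.62]
rot [-0.0021  0.002  -0.0025] rows 0.05588973712332264
shift before turn [-0.1997 -0.0178  0.1111] after turn [-0.2003 -0.0201  0.1097] mm [112.7  20.8  -1.4]
```

View pics/t4.png

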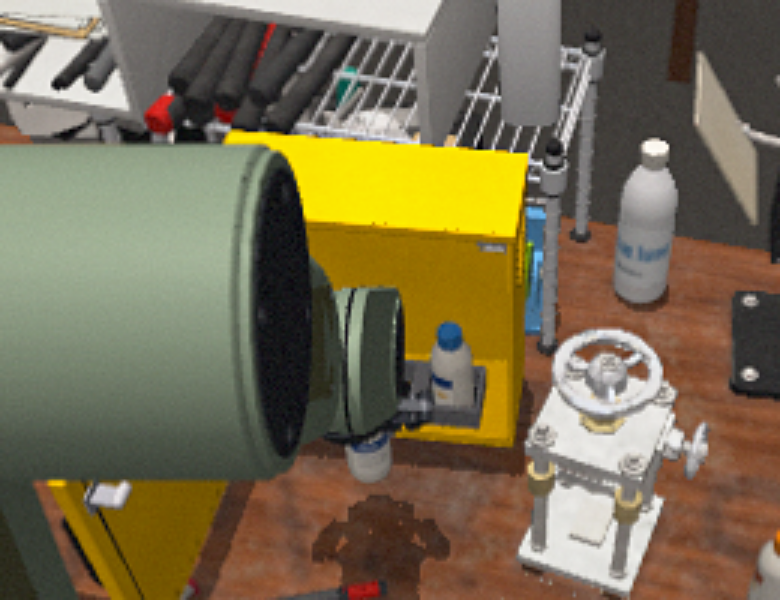

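The top view shows the bottle hanging upright at (370,455), just in front of the middle cell. The wrist is clear of the door and roof.

```bash
python3 -m handwheel '{"fingers":[-1,-1,-1,-1,-1,-1,-1,-1],"delta_pos":[[-0.033,-0.0033,0.0183],[-0.033,-0.0033,0.0183],[-0.033,-0.0033,0.0183],[-0.033,-0.0033,0.0183],[-0.033,-0.0033,0.0183],[-0.033,-0.0033,0.0183],[0,0,0],[0,0,0]],"rot":[[-0.0021,0.002,-0.0025],[0,0,0],[0,0,0],[0,0,0],[0,0,0],[0,0,0],[0,0,0],[0,0,0]]}'
python3 - <<'E'
from h import *; from kin import FL
R=Rt(.27,np.radians(62))@FL
o=env.observe();g=o['tcp_pos']-.019*o['tcp_rot'][:,2];print(g.round(4),o['force'].round(1),o['tcp_rot'].round(3).tolist())
d=grab('wrist');print(cap(d,g))
go([.619,.159,.0935],R)
E
```

```text
t: 22.2
tcp_pos: [0.6258, 0.1618, 0.118]
tcp_rot: [[-0.851, -0.268, 0.452], [-0.237, 0.963, 0.126], [-0.469, 0.0, -0.883]]
force: [-1.0, 0.4, -1.9]
finger_gap: 0.461
grasp_force: 43.1
[0.6172 0.1594 0.1348] [-1.   0.4 -1.9] [[-0.851, -0.268, 0.452], [-0.237, 0.963, 0.126], [-0.469, 0.0, -0.883]]
(842, array([0.61  , 0.1575, 0.1689]), array([0.6065, 0.1561, 0.1682]))
t 22.25 tcp [0.625  0.1617 0.1175] q [ 0.22  0.35  1.95  0.06  0.35 -1.67]
rot [ 0.0003 -0.0004  0.0004] rows 0.008459016360935675
shift before turn [ 0.034  -0.002   0.0743] after turn [ 0.0341 -0.002   0.0742] mm [  2.6  -0.3 -40.8]
```

```bash
python3 -m handwheel '{"fingers":[-1,-1,-1,-1,-1,-1,-1],"delta_pos":[[0.0085,-0.0005,0.0186],[0.0085,-0.0005,0.0186],[0.0085,-0.0005,0.0186],[0.0085,-0.0005,0.0186],[0,0,0],[0,0,0],[0,0,0]],"rot":[[0,0,0],[0,0,0],[0,0,0],[0,0,0],[0,0,0],[0,0,0],[0,0,0]]}'
python3 - <<'E'
from h import *; from kin import FL
R=Rt(.27,np.radians(62))@FL
o=env.observe();g=o['tcp_pos']-.019*o['tcp_rot'][:,2];print(g.round(4),o['force'].round(1))
go([.619,.159,.0935],R)
E
```

```text
t: 22.95
tcp_pos: [0.6289, 0.162, 0.0761]
tcp_rot: [[-0.85, -0.268, 0.453], [-0.237, 0.963, 0.126], [-0.47, 0.0, -0.883]]
force: [0.8, 1.1, 1.6]
finger_gap: 0.464
grasp_force: 42.5
[0.6203 0.1596 0.0928] [0.8 1.1 1.6]
t 22.95 tcp [0.6289 0.162  0.0761] q [ 0.22  0.41  1.99  0.09  0.25 -1.7 ]
rot [0.0003 0.0001 0.0005] rows 0.010347182014036288
shift before turn [ 0.0019 -0.0004 -0.0025] after turn [ 0.0019 -0.0004 -0.0025] mm [-1.3 -0.6  0.7]
```

```bash
python3 -m handwheel '{"fingers":[0.22,0.22,0.22,0.22,0.22,0.22,0.22,0.22,0.22,0.22],"delta_pos":[[0,0,0],[0,0,0],[0,0,0],[-0.001,0,-0.002],[0.042,0.003,-0.024],[0.042,0.003,-0.024],[0.042,0.003,-0.024],[0.042,0.003,-0.024],[0.042,0.003,-0.024],[0,0,0]],"rot":[[0,0,0],[0,0,0],[0,0,0],[0,0,0],[0,0,0],[0,0,0],[0,0,0],[0,0,0],[0,0,0],[0,0,0]]}'
python3 - <<'E'
from h import *; from kin import *
d=grab('top');w=grab('wrist')
print(cap(w,np.array([.62,.159,.096])),cap(d,np.array([.62,.159,.096])))
R=Rt(-.62,np.radians(62))@FL
o=env.observe();print(o['tcp_pos'],o['finger_gap'],o['force'].round(1))
for z in(.35,.065):print(ik((.487,-.3915,z),R,[-.6,.3,2,.1,.4,1.6]))
R0=Rt(.27,np.radians(62))@FL
go([.46,.10,.33],R0)
E
```

```text
t: 23.95
tcp_pos: [0.5057, 0.1356, 0.0799]
tcp_rot: [[-0.853, -0.268, 0.447], [-0.237, 0.963, 0.125], [-0.464, 0.001, -0.886]]
force: [0.5, -0.8, 0.4]
finger_gap: 0.612
grasp_force: 0.0
None None
[0.51007495 0.13652248 0.08131311] 0.613046746618174 [ 1.2 -0.1  0.2]
(array([-0.69529056,  0.1367062 ,  1.64561145,  0.04612953,  0.87228208,
        1.47461368]), np.float64(7.073385210887295e-10))
(array([-0.69529056,  0.43637187,  2.0468256 ,  0.20488151,  0.17445543,
        1.30243497]), np.float64(9.769962616701378e-14))
t 24.05 tcp [0.5101 0.1365 0.0813] q [ 0.23  0.26  2.25  0.14  0.15 -1.75]
rot [ 0.0003 -0.0001  0.0004] rows 0.00893404631540829
shift before turn [-0.1309 -0.0435 -0.4557] after turn [-0.1311 -0.0437 -0.4556] mm [-41.5 -34.1 231.9]
```

```bash
python3 -m handwheel '{"fingers":[0.22,0.22,0.22,0.22,0.22,0.22,0.22,0.22,0.22,0.22],"delta_pos":[[-0.018,-0.0055,-0.064],[-0.018,-0.0055,-0.064],[-0.018,-0.0055,-0.064],[-0.018,-0.0055,-0.064],[-0.018,-0.0055,-0.064],[-0.018,-0.0055,-0.064],[-0.018,-0.0055,-0.064],[-0.018,-0.0055,-0.064],[0,0,0],[0,0,0]],"rot":[[0,0,0],[0,0,0],[0,0,0],[0,0,0],[0,0,0],[0,0,0],[0,0,0],[0,0,0],[0,0,0],[0,0,0]]}'
python3 - <<'E'
from h import *; from kin import *
d=grab('top');w=grab('wrist')
print(cap(w,np.array([.62,.159,.096])),cap(d,np.array([.62,.159,.096])),cap(d,np.array([.628,.092,.096])))
go([.455,-.365,.35],Rt(-.62,np.radians(62))@FL)
E
```

```text
t: 25.05
tcp_pos: [0.4623, 0.1001, 0.3417]
tcp_rot: [[-0.851, -0.268, 0.453], [-0.237, 0.963, 0.126], [-0.47, -0.0, -0.883]]
force: [-0.2, -0.3, -0.6]
finger_gap: 0.613
grasp_force: 0.0
(207, array([0.6165, 0.1587, 0.1408]), array([0.615 , 0.1585, 0.1413])) (17, array([0.6158, 0.1541, 0.1412]), array([0.6161, 0.1539, 0.1415])) (37, array([0.627 , 0.0912, 0.1419]), array([0.6271, 0.091 , 0.1409]))
t 25.15 tcp [0.4613 0.1001 0.3394] q [ 0.15 -0.14  1.9   0.07  0.9  -1.72]
rot [ 0.1328 -0.0013  0.2508] rows 5.573641784752838
shift before turn [ 0.2273 -0.9066 -0.1061] after turn [-0.4782 -0.7644  0.2682] mm [   1.  -470.3   -6.2]
```

Bottle 2 is seated: its cap top is at 0.141, within 4 mm of the cell centre. Now for the last bottle.

```bash
python3 -m handwheel '{"fingers":[0.3,0.3,0.3,0.3,0.3,0.3,0.3,0.3,0.3,0.3,0.3,0.3],"delta_pos":[[0.0207,-0.0824,-0.0096],[0.0207,-0.0824,-0.0096],[0.0207,-0.0824,-0.0096],[0.0207,-0.0824,-0.0096],[0.0207,-0.0824,-0.0096],[0.0207,-0.0824,-0.0096],[0.0207,-0.0824,-0.0096],[0.0207,-0.0824,-0.0096],[0.0207,-0.0824,-0.0096],[0.0207,-0.0824,-0.0096],[0.0207,-0.0824,-0.0096],[0,0,0]],"rot":[[0,0,0],[0,0,0],[0,0,0],[0,0,0],[0,0,0],[0,0,0],[0,0,0],[0,0,0],[0,0,0],[0,0,0],[0,0,0],[0,0,0]]}'
python3 -m handwheel '{"fingers":[0.3,0.3,0.3,0.3,0.3,0.3,0.3,0.3],"delta_pos":[[0,0,0],[0,0,0],[0,0,0],[0,0,0],[0,0,0],[0,0,0],[0,0,0],[0,0,0]],"rot":[[0.0221,-0.0002,0.0418],[0.0221,-0.0002,0.0418],[0.0221,-0.0002,0.0418],[0.0221,-0.0002,0.0418],[0.0221,-0.0002,0.0418],[0.0221,-0.0002,0.0418],[0,0,0],[0,0,0]]}'
python3 - <<'E'
from h import *; from kin import *
w=grab('wrist');t=grab('top');R=Rt(-.62,np.radians(62))@FL
for d in(w,t):print(cap(d,np.array([.487,-.3915,.07])))
go([.487,-.392,.19],R);go([.487,-.392,.064],R)
E
```

```text
t: 26.35
tcp_pos: [0.4995, -0.3184, 0.3648]
tcp_rot: [[-0.909, -0.162, 0.385], [-0.155, 0.987, 0.049], [-0.388, -0.015, -0.922]]
force: [-0.8, -0.5, -0.5]
finger_gap: 0.651
grasp_force: 0.0
t: 27.15
tcp_pos: [0.4983, -0.3138, 0.3654]
tcp_rot: [[-0.709, 0.646, 0.282], [0.561, 0.76, -0.329], [-0.427, -0.075, -0.901]]
force: [-0.7, -0.4, -0.2]
finger_gap: 0.649
grasp_force: 0.0
(301, array([ 0.488 , -0.3939,  0.1143]), array([ 0.4873, -0.3923,  0.1149]))
(45, array([ 0.4871, -0.3936,  0.117 ]), array([ 0.4873, -0.3925,  0.1161]))
t 27.25 tcp [ 0.4979 -0.3147  0.3661] q [-0.5   0.08  1.62 -0.18  1.03 -1.32]
rot [-0.0338 -0.0153 -0.0143] rows 0.7511718505804195
shift before turn [ 0.0775 -0.1009  0.3998] after turn [ 0.1017 -0.1385  0.3828] mm [  -3.7  -82.5 -192.8]
t 27.25 tcp [ 0.4979 -0.3147  0.3661] q [-0.5   0.08  1.62 -0.18  1.03 -1.32]
rot [-0.0338 -0.0153 -0.0143] rows 0.7511718505804195
shift before turn [ 0.1854 -0.0821  0.6267] after turn [ 0.22   -0.1385  0.6053] mm [  -3.7  -82.5 -318.8]
```

```bash
python3 -m handwheel '{"fingers":[0.4,0.4,0.4,0.4,0.4,0.4,0.4,0.4,0.4],"delta_pos":[[0,0,0],[0.017,-0.0231,0.0638],[0.017,-0.0231,0.0638],[0.017,-0.0231,0.0638],[0.017,-0.0231,0.0638],[0.017,-0.0231,0.0638],[0.017,-0.0231,0.0638],[0,0,0],[0,0,0]],"rot":[[-0.0338,-0.0153,-0.0143],[0,0,0],[0,0,0],[0,0,0],[0,0,0],[0,0,0],[0,0,0],[0,0,0],[0,0,0]]}'
python3 - <<'E'
from h import *; from kin import *
w=grab('wrist');R=Rt(-.62,np.radians(62))@FL
print(cap(w,np.array([.487,-.3915,.07])))
go([.487,-.3925,.063],R)
E
```

```text
t: 28.15
tcp_pos: [0.4941, -0.3979, 0.1739]
tcp_rot: [[-0.717, 0.583, 0.382], [0.515, 0.812, -0.274], [-0.47, 0.0, -0.882]]
force: [0.5, -0.1, 1.1]
finger_gap: 0.7
grasp_force: 0.0
(337, array([ 0.4869, -0.3939,  0.1139]), array([ 0.4829, -0.3904,  0.1138]))
t 28.2 tcp [ 0.4949 -0.398   0.1754] q [-0.72  0.26  1.91  0.1   0.48 -1.74]
rot [-0.0004  0.0012 -0.0006] rows 0.027473071141716352
shift before turn [ 1.234e-01 -1.000e-04  2.269e-01] after turn [ 1.225e-01 -1.000e-04  2.274e-01] mm [  -0.6    0.4 -129.2]
```

```bash
python3 -m handwheel '{"fingers":[0.4,0.4,0.4,0.4,0.4,0.4,-1,-1,-1,-1,-1],"delta_pos":[[0.0246,0,0.0454],[0.0246,0,0.0454],[0.0246,0,0.0454],[0.0246,0,0.0454],[0.0246,0,0.0454],[0,0,0],[0,0,0],[0,0,0],[0,0,0],[0,0,0],[0,0,0]],"rot":[[0,0,0],[0,0,0],[0,0,0],[0,0,0],[0,0,0],[0,0,0],[0,0,0],[0,0,0],[0,0,0],[0,0,0],[0,0,0]]}' 40
python3 - <<'E'
from h import *; from kin import *
o=env.observe();print((o['tcp_pos']-.019*o['tcp_rot'][:,2]).round(4),o['joint_pos'].round(2))
go([.455,-.367,.38],Rt(-.62,np.radians(62))@FL)
E
```

```text
t: 29.3
tcp_pos: [0.4954, -0.398, 0.0474]
tcp_rot: [[-0.715, 0.583, 0.386], [0.513, 0.813, -0.278], [-0.476, -0.0, -0.88]]
force: [0.9, 0.9, 6.9]
finger_gap: 0.472
grasp_force: 40.6
[ 0.488  -0.3927  0.0641] [-0.72  0.44  2.05  0.29  0.16 -1.94]
t 29.3 tcp [ 0.4954 -0.398   0.0474] q [-0.72  0.44  2.05  0.29  0.16 -1.94]
rot [-0.0004  0.0023 -0.0006] rows 0.051294395514293815
shift before turn [-0.2268  0.0031 -0.5954] after turn [-0.2225  0.0035 -0.597 ] mm [-33.1  25.8 315.8]
```

```bash
python3 -m handwheel '{"fingers":[-1,-1,-1,-1,-1,-1,-1,-1,-1,-1],"delta_pos":[[-0.0126,0,-0.0331],[-0.0265,0.0004,-0.07],[-0.0265,0.0004,-0.07],[-0.0265,0.0004,-0.07],[-0.0265,0.0004,-0.07],[-0.0265,0.0004,-0.07],[-0.0265,0.0004,-0.07],[-0.0265,0.0004,-0.07],[-0.0265,0.0004,-0.07],[0,0,0]],"rot":[[0,0,0],[0,0,0],[0,0,0],[0,0,0],[0,0,0],[0,0,0],[0,0,0],[0,0,0],[0,0,0],[0,0,0]]}'
python3 - <<'E'
from h import *; from kin import *
go([.485,.195,.38],Rt(.33,np.radians(62))@FL)
E
```

```text
t: 30.3
tcp_pos: [0.4628, -0.3729, 0.3669]
tcp_rot: [[-0.712, 0.583, 0.391], [0.51, 0.813, -0.282], [-0.482, -0.001, -0.876]]
force: [0.3, 0.4, -1.5]
finger_gap: 0.47
grasp_force: 41.3
t 30.3 tcp [ 0.4628 -0.3729  0.3669] q [-0.72  0.05  1.66  0.06  0.93 -1.7 ]
rot [-0.1445  0.0039 -0.2664] rows 5.920658075445378
shift before turn [ 0.5423  0.9635 -0.2914] after turn [-0.3745  1.0602  0.2074] mm [ 30.7 570.8  -3.6]
```

```bash
python3 -m handwheel '{"fingers":[-1,-1,-1,-1,-1,-1,-1,-1,-1,-1,-1,-1],"delta_pos":[[0.0452,0.0803,-0.0243],[0.0452,0.0803,-0.0243],[0.0452,0.0803,-0.0243],[0.0452,0.0803,-0.0243],[0.0452,0.0803,-0.0243],[0.0452,0.0803,-0.0243],[0.0452,0.0803,-0.0243],[0.0452,0.0803,-0.0243],[0.0452,0.0803,-0.0243],[0.0452,0.0803,-0.0243],[0.0452,0.0803,-0.0243],[0.0452,0.0803,-0.0243]],"rot":[[0,0,0],[0,0,0],[0,0,0],[0,0,0],[0,0,0],[0,0,0],[0,0,0],[0,0,0],[0,0,0],[0,0,0],[0,0,0],[0,0,0]]}'
python3 -m handwheel '{"fingers":[-1,-1,-1,-1,-1,-1,-1,-1,-1],"delta_pos":[[0,0,0],[0,0,0],[0,0,0],[0,0,0],[0,0,0],[0,0,0],[0,0,0],[0,0,0],[0,0,0]],"rot":[[-0.0206,0.0006,-0.0381],[-0.0206,0.0006,-0.0381],[-0.0206,0.0006,-0.0381],[-0.0206,0.0006,-0.0381],[-0.0206,0.0006,-0.0381],[-0.0206,0.0006,-0.0381],[-0.0206,0.0006,-0.0381],[0,0,0],[0,0,0]]}'
python3 - <<'E'
from h import *; from kin import *
go([.485,.205,.133],Rt(.33,np.radians(62))@FL)
E
```

```text
t: 31.5
tcp_pos: [0.4912, 0.2009, 0.3594]
tcp_rot: [[-0.718, 0.582, 0.382], [0.513, 0.813, -0.275], [-0.47, -0.001, -0.882]]
force: [1.6, -0.6, -1.4]
finger_gap: 0.473
grasp_force: 41.4
t: 32.4
tcp_pos: [0.4918, 0.1984, 0.3594]
tcp_rot: [[-0.845, -0.313, 0.435], [-0.273, 0.95, 0.153], [-0.461, 0.011, -0.887]]
force: [0.5, 0.3, -1.2]
finger_gap: 0.469
grasp_force: 41.6
t 32.4 tcp [0.4918 0.1984 0.3594] q [ 0.37 -0.04  1.77 -0.02  0.94 -1.51]
rot [ 0.0012 -0.0031 -0.005 ] rows 0.11091089392662108
shift before turn [0.2162 0.0118 0.4359] after turn [0.2201 0.0169 0.4337] mm [   1.6    9.5 -243.2]
```

```bash
python3 -m handwheel '{"fingers":[-1,-1,-1,-1,-1,-1,-1,-1,-1,-1,-1],"delta_pos":[[0,0,0],[0.0275,0.0021,0.0542],[0.0275,0.0021,0.0542],[0.0275,0.0021,0.0542],[0.0275,0.0021,0.0542],[0.0275,0.0021,0.0542],[0.0275,0.0021,0.0542],[0.0275,0.0021,0.0542],[0.0275,0.0021,0.0542],[0,0,0],[0,0,0]],"rot":[[0.0012,-0.0031,-0.005],[0,0,0],[0,0,0],[0,0,0],[0,0,0],[0,0,0],[0,0,0],[0,0,0],[0,0,0],[0,0,0],[0,0,0]]}'
python3 - <<'E'
from h import *; from kin import *
o=env.observe();print((o['tcp_pos']-.019*o['tcp_rot'][:,2]).round(4),o['force'].round(1))
go([.610,.2262,.134],Rt(.33,np.radians(62))@FL)
E
```

```text
t: 33.5
tcp_pos: [0.4944, 0.2094, 0.1173]
tcp_rot: [[-0.833, -0.329, 0.445], [-0.29, 0.944, 0.155], [-0.471, -0.0, -0.882]]
force: [-0.2, -0.0, -1.1]
finger_gap: 0.472
grasp_force: 41.6
[0.4859 0.2065 0.1341] [-0.2 -0.  -1.1]
t 33.5 tcp [0.4944 0.2094 0.1173] q [ 0.4   0.21  2.18 -0.11  0.26 -1.41]
rot [0.0007 0.0006 0.0016] rows 0.03464384005302744
shift before turn [-0.218  -0.0445  0.1167] after turn [-0.2184 -0.0432  0.1164] mm [ 1.241e+02  1.970e+01 -1.000e-01]
```

```bash
python3 -m handwheel '{"fingers":[-1,-1,-1,-1,-1,-1,-1,-1,-1],"delta_pos":[[-0.0312,-0.0063,0.0166],[-0.0312,-0.0063,0.0166],[-0.0312,-0.0063,0.0166],[-0.0312,-0.0063,0.0166],[-0.0312,-0.0063,0.0166],[-0.0312,-0.0063,0.0166],[-0.0312,-0.0063,0.0166],[0,0,0],[0,0,0]],"rot":[[0,0,0],[0,0,0],[0,0,0],[0,0,0],[0,0,0],[0,0,0],[0,0,0],[0,0,0],[0,0,0]]}'
python3 - <<'E'
from h import *; from kin import *
o=env.observe();print((o['tcp_pos']-.019*o['tcp_rot'][:,2]).round(4),o['force'].round(1))
go([.610,.2262,.0905],Rt(.33,np.radians(62))@FL)
E
```

```text
t: 34.4
tcp_pos: [0.6186, 0.2287, 0.1189]
tcp_rot: [[-0.832, -0.328, 0.447], [-0.289, 0.945, 0.155], [-0.473, -0.0, -0.881]]
force: [-1.2, -0.3, -1.9]
finger_gap: 0.468
grasp_force: 41.6
[0.6101 0.2258 0.1356] [-1.2 -0.3 -1.9]
t 34.4 tcp [0.6186 0.2287 0.1189] q [ 0.34  0.37  1.92 -0.01  0.36 -1.56]
rot [0.0006 0.0012 0.0013] rows 0.02851161440308425
shift before turn [0.0428 0.0009 0.0796] after turn [0.0425 0.0008 0.0797] mm [ -0.2   0.4 -45.2]
```

```bash
python3 -m handwheel '{"fingers":[-1,-1,-1,-1,-1,-1,-1],"delta_pos":[[0.0107,0.0002,0.0199],[0.0107,0.0002,0.0199],[0.0107,0.0002,0.0199],[0.0107,0.0002,0.0199],[0,0,0],[0,0,0],[0,0,0]],"rot":[[0,0,0],[0,0,0],[0,0,0],[0,0,0],[0,0,0],[0,0,0],[0,0,0]]}'
python3 - <<'E'
from h import *; from kin import *
o=env.observe();print((o['tcp_pos']-.019*o['tcp_rot'][:,2]).round(4),o['force'].round(1))
E
```

```text
t: 35.1
tcp_pos: [0.6191, 0.229, 0.0726]
tcp_rot: [[-0.832, -0.328, 0.447], [-0.289, 0.945, 0.155], [-0.473, -0.0, -0.881]]
force: [2.5, 0.4, 1.5]
finger_gap: 0.469
grasp_force: 41.3
[0.6106 0.226  0.0893] [2.5 0.4 1.5]
```

```bash
python3 -m handwheel '{"fingers":[0.22,0.22,0.22,0.22,0.22,0.22,0.22,0.22,0.22,0.22],"delta_pos":[[0,0,0],[0,0,0],[0,0,0],[-0.002,0,-0.0035],[0.0436,0.0089,-0.0233],[0.0436,0.0089,-0.0233],[0.0436,0.0089,-0.0233],[0.0436,0.0089,-0.0233],[0.0436,0.0089,-0.0233],[0,0,0]],"rot":[[0,0,0],[0,0,0],[0,0,0],[0,0,0],[0,0,0],[0,0,0],[0,0,0],[0,0,0],[0,0,0],[0,0,0]]}'
python3 - <<'E'
from h import *; from kin import *
V=np.stack([[0,-1,0],[-1,0,0],[0,0,-1]],1).astype(float)
go([.42,.14,.42],None)
E
```

```text
t: 36.1
tcp_pos: [0.4902, 0.208, 0.0732]
tcp_rot: [[-0.835, -0.329, 0.441], [-0.291, 0.944, 0.153], [-0.467, -0.001, -0.884]]
force: [0.4, -0.2, -0.8]
finger_gap: 0.61
grasp_force: 0.0
t 36.1 tcp [0.4902 0.208  0.0732] q [ 0.4   0.28  2.24 -0.22  0.14 -1.29]
rot [0. 0. 0.] rows 0.0
shift before turn [-0.167  -0.083  -0.6581] after turn [-0.167  -0.083  -0.6581] mm [-61.8 -65.1 330. ]
```

```bash
python3 -m handwheel '{"fingers":[0.22,0.22,0.22,0.22,0.22,0.22,0.22,0.22,0.22,0.22,-1],"delta_pos":[[-0.0167,-0.0083,-0.0658],[-0.0167,-0.0083,-0.0658],[-0.0167,-0.0083,-0.0658],[-0.0167,-0.0083,-0.0658],[-0.0167,-0.0083,-0.0658],[-0.0167,-0.0083,-0.0658],[-0.0167,-0.0083,-0.0658],[-0.0167,-0.0083,-0.0658],[-0.0167,-0.0083,-0.0658],[-0.0167,-0.0083,-0.0658],[0,0,0]],"rot":[[0,0,0],[0,0,0],[0,0,0],[0,0,0],[0,0,0],[0,0,0],[0,0,0],[0,0,0],[0,0,0],[0,0,0],[0,0,0]]}'
python3 - <<'E'
from h import *; from kin import *
w=grab('wrist','w4.png');t=grab('top')
for c in((.611,.2265,.09),(.62,.159,.09),(.628,.092,.09)):print(cap(w,np.array(c)),cap(t,np.array(c)))
for c,h in(((.487,-.255,.07),(3,20)),):print('hard',cap(t,np.array(c),h))
R=Rt(.4,np.pi/2)@FL
go([.40,.15,.47],R,False)
E
```

```text
t: 37.2
tcp_pos: [0.4327, 0.1436, 0.4105]
tcp_rot: [[-0.828, -0.328, 0.456], [-0.288, 0.945, 0.157], [-0.482, -0.001, -0.876]]
force: [0.4, -0.2, 0.1]
finger_gap: 0.452
grasp_force: 0.0
(154, array([0.6089, 0.2245, 0.1411]), array([0.6077, 0.2243, 0.1415])) (36, array([0.609 , 0.2243, 0.1414]), array([0.6081, 0.2249, 0.1411]))
(167, array([0.6163, 0.159 , 0.141 ]), array([0.6152, 0.159 , 0.1414])) (33, array([0.6167, 0.1604, 0.1423]), array([0.6168, 0.1599, 0.1412]))
(176, array([0.6269, 0.0914, 0.1412]), array([0.6262, 0.0915, 0.1416])) (39, array([0.626 , 0.0915, 0.1422]), array([0.6261, 0.0915, 0.141 ]))
hard (52, array([ 0.4863, -0.257 ,  0.1155]), array([ 0.4863, -0.2564,  0.1147]))
t 37.3 tcp [0.4311 0.1435 0.4045] q [ 0.28 -0.19  1.79  0.03  1.05 -1.64]
rot [-0.0052  0.1566 -0.0205] rows 3.4808339991738264
shift before turn [-0.0138  0.0328 -0.1411] after turn [ 0.0522  0.0363 -0.1309] mm [-31.1   6.5  65.5]
```

View pics/w4.png

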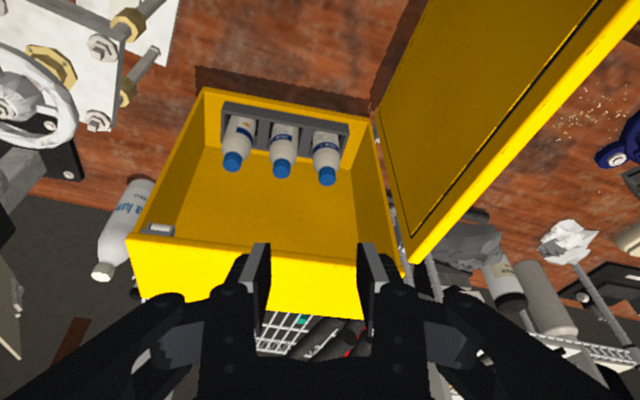

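The wrist view (upside down) shows all three bottles upright in their cells, with caps at (232,162), (281,168) and (327,176). The door is open on the right. All cap tops are at 0.141, so they are seated. Now the door.

```bash
python3 -m handwheel '{"fingers":[-1,-1,-1,-1,-1,-1,-1,-1],"delta_pos":[[0,0,0],[0,0,0],[0,0,0],[0,0,0],[0.0174,0.0121,-0.0436],[0.0174,0.0121,-0.0436],[0.0174,0.0121,-0.0436],[0,0,0]],"rot":[[-0.0013,0.0392,-0.0051],[-0.0013,0.0392,-0.0051],[-0.0013,0.0392,-0.0051],[-0.0013,0.0392,-0.0051],[0,0,0],[0,0,0],[0,0,0],[0,0,0]]}'
cat > door.py <<'E'
from h import *; from kin import *
C=np.array([.6335,.1607]);a=.125;ex=np.array([np.cos(a),np.sin(a)]);ey=np.array([-ex[1],ex[0]]);Hg=C-.052*ex+.135*ey
R=Rt(.4,np.pi/2)@FL
def pt(th,gap=0,r=.2): # tool centre touching the outer face at door angle th
    u=-a*0; al=a-np.pi/2-th; dr=np.array([np.cos(al),np.sin(al)]); n=np.array([np.cos(a-th),np.sin(a-th)]) # n inward normal
    half=abs(n@R[:2,0])*.011+abs(n@R[:2,1])*.0145
    return Hg+r*dr-n*(.007+half+gap)
E
python3 - <<'E'
from door import *
print('hinge',Hg)
t=load('top');P=cloud(t);h=cv2.cvtColor(t['frame'],cv2.COLOR_BGR2HSV)
q=P[(h[...,0]>20)&(h[...,0]<33)&(h[...,1]>140)&(P[...,2]>.296)&(P[...,2]<.309)&(P[...,0]<.53)&(P[...,0]>.25)&(P[...,1]>.2)&(P[...,1]<.33)];print(len(q));print(cv2.minAreaRect(q[:,:2].astype(np.float32)))
s=pt(1.64,.045);print(s,pt(1.64),pt(0))
go([*s,.47],R,False);go([*s,.255],R,False)
for x,y in(s,pt(.8),pt(0)):print(ik(np.array([x,y,.255+.019]),R,[.4,.3,1.5,0,1,1.57]))
E
```

```text
t: 38.1
tcp_pos: [0.4001, 0.1507, 0.4704]
tcp_rot: [[-0.921, -0.391, 0.0], [-0.391, 0.921, 0.0], [-0.001, 0.0, -1.0]]
force: [-0.1, -0.2, 0.6]
finger_gap: -0.0
grasp_force: 0.0
hinge [0.56507463 0.2881636 ]
0
((0.0, 0.0), (0.0, 0.0), 0.0)
[0.36151777 0.3462636 ] [0.3640273  0.30133363] [0.56865341 0.08704055]
t 38.1 tcp [0.4001 0.1507 0.4704] q [ 0.33  0.02  1.35  0.    1.77 -1.64]
rot [0.0001 0.0002 0.0004] rows 0.008532419398015165
shift before turn [-0.0817  0.3901  0.001 ] after turn [-0.0812  0.3902  0.0008] mm [-38.6 195.5  -0.4]
t 38.1 tcp [0.4001 0.1507 0.4704] q [ 0.33  0.02  1.35  0.    1.77 -1.64]
rot [0.0001 0.0002 0.0004] rows 0.008532419398015165
shift before turn [-0.0815  0.39    0.431 ] after turn [-0.0812  0.3902  0.4308] mm [ -38.6  195.5 -215.4]
(array([7.63849400e-01, 1.98878500e-01, 1.66317566e+00, 1.52296090e-15,
       1.27953849e+00, 1.93464573e+00]), np.float64(1.1102230246251565e-14))
(array([ 3.37587330e-01,  1.13411679e-01,  1.76924333e+00, -1.51604333e-15,
        1.25893765e+00,  1.50838366e+00]), np.float64(6.578071420904053e-14))
(array([ 1.51885492e-01,  3.14245105e-01,  1.50300779e+00, -9.08265083e-17,
        1.32433976e+00,  1.32268182e+00]), np.float64(2.7755575615628914e-15))
```

```bash
python3 -m handwheel '{"fingers":[-1,-1,-1,-1,-1,-1,-1,-1,-1,-1,-1,-1],"delta_pos":[[-0.0163,0.078,0],[-0.0163,0.078,0],[-0.0163,0.078,0],[-0.0163,0.078,0],[-0.0163,0.078,0],[0,0,0.0718],[0,0,0.0718],[0,0,0.0718],[0,0,0.0718],[0,0,0.0718],[0,0,0.0718],[0,0,0]],"rot":[[0,0,0],[0,0,0],[0,0,0],[0,0,0],[0,0,0],[0,0,0],[0,0,0],[0,0,0],[0,0,0],[0,0,0],[0,0,0],[0,0,0]]}'
python3 - <<'E'
from door import *
o=env.observe();print(o['tcp_pos'],o['force'].round(1));p=o['tcp_pos'][:2]
go([*p,.255],R,False)
for th in np.arange(1.6,-.05,-.15):
    n=pt(th);d=np.array([*(n-p),0]);print(round(th,2),n.round(4),(R.T@d/.5).round(4));p=n
n=pt(-.02);print((R.T@np.array([*(n-p),0])/.5).round(4))
E
```

```text
t: 39.3
tcp_pos: [0.3581, 0.3425, 0.2469]
tcp_rot: [[-0.921, -0.389, -0.013], [-0.389, 0.921, -0.011], [0.016, -0.005, -1.0]]
force: [0.4, 1.1, 0.3]
finger_gap: 0.004
grasp_force: 0.0
[0.35808488 0.34250591 0.24693365] [0.4 1.1 0.3]
t 39.3 tcp [0.3581 0.3425 0.2469] q [ 0.74  0.19  1.7   0.    1.27 -1.23]
rot [-0.0015 -0.0051 -0.    ] rows 0.11368590655811187
shift before turn [ 0.0003 -0.0001 -0.0161] after turn [-0.      0.     -0.0161] mm [0.  0.  8.1]
1.6 [0.3637 0.2931] [ 0.0282 -0.0955 -0.    ]
1.45 [0.3655 0.2618] [ 0.021  -0.0589 -0.    ]
1.3 [0.3722 0.2309] [ 0.0116 -0.0622 -0.    ]
1.15 [0.3822 0.204 ] [ 0.0026 -0.0575 -0.    ]
1.0 [0.3961 0.1784] [-0.0058 -0.0578  0.    ]
0.85 [0.4139 0.1549] [-0.0143 -0.0571  0.    ]
0.7 [0.4352 0.134 ] [-0.023  -0.0551  0.    ]
0.55 [0.4597 0.1163] [-0.0314 -0.0517  0.    ]
0.4 [0.487  0.1024] [-0.0395 -0.047   0.    ]
0.25 [0.5165 0.0927] [-0.0468 -0.0408  0.    ]
0.1 [0.5475 0.0877] [-0.0532 -0.0334  0.    ]
-0.05 [0.5793 0.0876] [-0.0584 -0.0249  0.    ]
[ 0.012   0.0042 -0.    ]
```

```bash
python3 -m handwheel '{"fingers":[-1,-1,-1,-1,-1,-1,-1,-1,-1,-1,-1],"delta_pos":[[0,0,-0.01],[0.014,-0.048,0],[0.014,-0.048,0],[0.0105,-0.0295,0],[0.0105,-0.0295,0],[0.006,-0.031,0],[0.006,-0.031,0],[0.0013,-0.029,0],[0.0013,-0.029,0],[-0.003,-0.029,0],[-0.003,-0.029,0]],"rot":[[-0.0015,-0.0051,0],[0,0,0],[0,0,0],[0,0,0],[0,0,0],[0,0,0],[0,0,0],[0,0,0],[0,0,0],[0,0,0],[0,0,0]]}'
python3 - <<'E'
from door import *
o=env.observe();p=o['tcp_pos'][:2];print(o['force'].round(1))
go([*p,.255],R,False)
for th in (.85,.7,.55,.4,.25,.12):
    n=pt(th);d=np.array([*(n-p),0]);print(round(th,2),n.round(4),(R.T@d/.5).round(4));p=n
E
```

```text
t: 40.4
tcp_pos: [0.4017, 0.1811, 0.2601]
tcp_rot: [[-0.921, -0.389, 0.018], [-0.389, 0.921, 0.013], [-0.022, 0.005, -1.0]]
force: [0.4, 2.5, 6.6]
finger_gap: -0.001
grasp_force: 0.4
[0.4 2.5 6.6]
t 40.4 tcp [0.4017 0.1811 0.2601] q [ 0.39  0.08  1.81  0.01  1.24 -1.58]
rot [0.0016 0.0069 0.    ] rows 0.15264386339372044
shift before turn [ 0.0002 -0.0001  0.0103] after turn [0.     0.     0.0103] mm [ 0.   0.  -5.1]
0.85 [0.4139 0.1549] [-0.0021 -0.0577  0.    ]
0.7 [0.4352 0.134 ] [-0.023  -0.0551  0.    ]
0.55 [0.4597 0.1163] [-0.0314 -0.0517  0.    ]
0.4 [0.487  0.1024] [-0.0395 -0.047   0.    ]
0.25 [0.5165 0.0927] [-0.0468 -0.0408  0.    ]
0.12 [0.5433 0.0881] [-0.0458 -0.0294  0.    ]
```

```bash
python3 -m handwheel '{"fingers":[-1,-1,-1,-1,-1,-1,-1,-1,-1,-1,-1,-1],"delta_pos":[[-0.001,-0.029,0.004],[-0.001,-0.029,0.004],[-0.0115,-0.0275,0],[-0.0115,-0.0275,0],[-0.0157,-0.0258,0],[-0.0157,-0.0258,0],[-0.0197,-0.0235,0],[-0.0197,-0.0235,0],[-0.0234,-0.0204,0],[-0.0234,-0.0204,0],[-0.0229,-0.0147,0],[-0.0229,-0.0147,0]],"rot":[[0.0016,0.0069,0],[0,0,0],[0,0,0],[0,0,0],[0,0,0],[0,0,0],[0,0,0],[0,0,0],[0,0,0],[0,0,0],[0,0,0],[0,0,0]]}'
python3 - <<'E'
from door import *
t=grab('top','t5.png');o=env.observe();p=o['tcp_pos'][:2];print(o['force'].round(1))
go([*p,.258],R,False)
for th in (.05,0,-.04):
    n=pt(th);d=np.array([*(n-p),0]);print(round(th,2),n.round(4),(R.T@d/.5).round(4));p=n
E
```

```text
t: 41.6
tcp_pos: [0.5456, 0.0888, 0.2598]
tcp_rot: [[-0.921, -0.39, 0.009], [-0.39, 0.921, 0.001], [-0.008, -0.003, -1.0]]
force: [-0.9, 2.9, 22.0]
finger_gap: -0.001
grasp_force: 0.0
[ 2.1  0.8 24.6]
t 41.65 tcp [0.5477 0.0881 0.2597] q [ 0.14  0.27  1.57 -0.    1.3  -1.83]
rot [-0.0015  0.0031  0.    ] rows 0.06997121874031753
shift before turn [0.     0.     0.0034] after turn [0.     0.     0.0034] mm [ 0.   0.  -1.7]
0.05 [0.5581 0.0871] [-0.0183 -0.0101  0.    ]
0 [0.5687 0.087 ] [-0.0195 -0.0083  0.    ]
-0.04 [0.5771 0.0874] [-0.0159 -0.0059  0.    ]
```

View pics/t5.png

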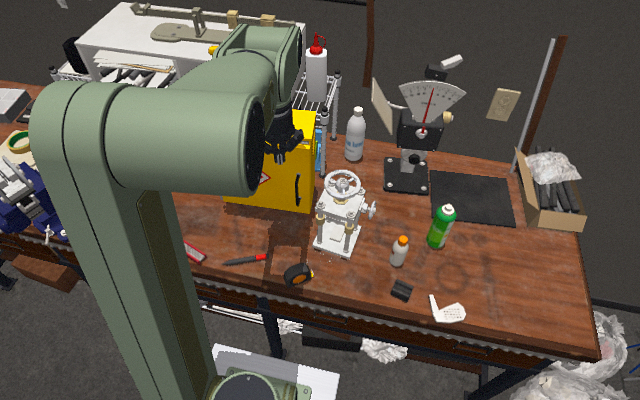

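The top view shows the door almost shut under the gripper at (285,165), with everything else still in place. There is an upward force of about 24 N, so the gripper is resting on the door's top edge. I'll lift 10 mm before the final push.

```bash
python3 -m handwheel '{"fingers":[-1,-1,-1],"delta_pos":[[0,0,-0.014],[0,0,-0.014],[0,0,0]],"rot":[[0,0,0],[0,0,0],[0,0,0]]}'
python3 - <<'E'
from door import *
t=grab('top');o=env.observe();p=o['tcp_pos'][:2];print(o['tcp_pos'],o['force'].round(1))
for th in (.05,0,-.04):
    n=pt(th);d=np.array([*(n-p),0]);print(round(th,2),n.round(4),(R.T@d/.5).round(4));p=n
E
```

```text
t: 41.95
tcp_pos: [0.5413, 0.0876, 0.2677]
tcp_rot: [[-0.921, -0.389, -0.006], [-0.389, 0.921, -0.003], [0.006, -0.001, -1.0]]
force: [0.4, 0.5, 0.3]
finger_gap: 0.002
grasp_force: 0.0
[0.54092237 0.08758962 0.26693265] [ 0.3 -0.3  0. ]
0.05 [0.5581 0.0871] [-0.0312 -0.0143  0.    ]
0 [0.5687 0.087 ] [-0.0195 -0.0083  0.    ]
-0.04 [0.5771 0.0874] [-0.0159 -0.0059  0.    ]
```

```bash
python3 -m handwheel '{"fingers":[-1,-1,-1,-1,-1,-1,-1],"delta_pos":[[-0.0156,-0.0072,0],[-0.0156,-0.0072,0],[-0.0065,-0.0028,0],[-0.0065,-0.0028,0],[-0.0065,-0.0028,0],[0,0,0],[0,0,0]],"rot":[[0,0,0],[0,0,0],[0,0,0],[0,0,0],[0,0,0],[0,0,0],[0,0,0]]}'
python3 - <<'E'
from door import *
o=env.observe();print(o['tcp_pos'],o['force'].round(1),pt(0),pt(.03))
E
```

```text
t: 42.7
tcp_pos: [0.562, 0.0876, 0.2663]
tcp_rot: [[-0.921, -0.39, -0.024], [-0.39, 0.921, -0.003], [0.023, 0.007, -1.0]]
force: [-20.1, 1.6, 10.5]
finger_gap: 0.002
grasp_force: 10.0
[0.56202279 0.08764681 0.26633416] [-20.1   1.6  10.5] [0.56865341 0.08704055] [0.56229801 0.08699312]
```

```bash
python3 -m handwheel '{"fingers":[-1,-1,-1,-1],"delta_pos":[[0.05,0.02,0],[0.08,0.034,0],[0.08,0.034,-0.04],[0,0,0]],"rot":[[0,0,0],[0,0,0],[0,0,0],[0,0,0]]}'
python3 - <<'E'
from door import *
for n in('top','wrist'):
    t=grab(n);P=cloud(t);h=cv2.cvtColor(t['frame'],cv2.COLOR_BGR2HSV)
    L=(P[...,:2]-Hg)@np.stack([ex,ey],1)
    m=(h[...,0]>20)&(h[...,0]<33)&(h[...,1]>140)&(P[...,2]>.06)&(P[...,2]<.29)&(L[...,1]<-.01)&(L[...,1]>-.275)&(abs(L[...,0])<.05)
    q=L[m]
    if len(q)<100: print(n,len(q));continue
    l=cv2.fitLine(q.astype(np.float32),cv2.DIST_HUBER,0,.002,.001).ravel();print(n,len(q),'angle',-np.arctan(l[0]/l[1])*-1,'x',l[2:], 'door x near free',np.median(q[q[:,1]<-.2][:,0]),'near hinge',np.median(q[q[:,1]>-.1][:,0]))
cv2.imwrite('pics/t6.png',cv2.resize(load('top')['frame'][80:230,180:340],None,fx=4,fy=4))
E
```

```text
t: 43.1
tcp_pos: [0.4522, 0.0868, 0.2894]
tcp_rot: [[-0.921, -0.39, -0.006], [-0.39, 0.921, -0.003], [0.006, -0.0, -1.0]]
force: [0.6, -0.3, -0.5]
finger_gap: -0.001
grasp_force: 0.0
top 2165 angle 0.0039034646 x [-0.01479667 -0.20609562] door x near free -0.014834838271349324 near hinge -0.014864258015733253
wrist 4134 angle -0.00089271466 x [-0.0150801 -0.1692697] door x near free -0.014998115466154613 near hinge -0.015086096542588367
```

View pics/t6.png

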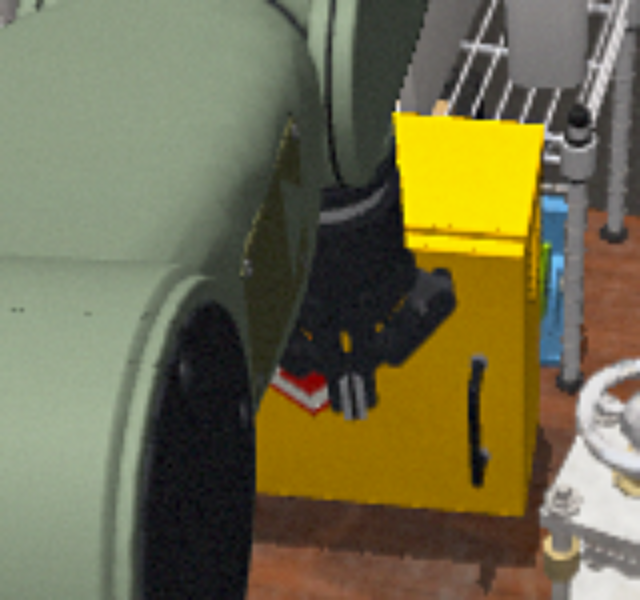

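The crop shows the door flush with the front (measured angle about 0.00 from both cameras) and the gripper clear of it. I'm handing in.

Run:
```python
from workcell import env
print(env.close_job())
```

```text
the job is handed in; nothing more can be done
None
```

I handed the job in at about 43 s: all three resin bottles were upright on their cell floors, the door was shut on its catch (about 0.00 rad in both cameras), and nothing else showed any sign of having moved. The hand-in returned no verdict.

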